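# Load the tempering oven with freshly hardened tools

### The job

Load the tempering oven: every punch jammed in the oak block, and the chisel lying on the bench, goes onto the oven's pulled-out tray, standing or lying; the wet oak has swollen over the punches' flared feet, so rock each one from side to side (across the row, leaning it about its foot) until it comes free, then draw it out. When all are on the tray push it fully home, and only then turn the controller's dial to the orange mark. Leave the yellow jar and the steel can where they stand.

Things in the scene. Friction and masses are not known exactly. Their poses are not given: they have to be found in the camera images.
- punch1_mid (a point): Centre, half-way up, of a steel punch, 100 mm tall, 0.16 kg (any punch may be absent: None from the start). Dark square shank 14 x 14 mm; the lowest 10 mm is a foot flared to 22 mm along x (14 along y); the top 8 mm a round head 19 mm across. z up along the punch, x and y start parallel to the block's. Jammed 40 mm deep in the block: 60 mm stand clear. Stands safely on its foot on a flat surface.
- punch2_mid (a point): Centre, half-way up, of another steel punch, the same as punch1 in every way; may be absent.
- punch3_mid (a point): Centre, half-way up, of another steel punch, the same as punch1 in every way; may be absent.
- punch4_mid (a point): Centre, half-way up, of another steel punch, the same as punch1 in every way; may be absent.
- block: Squared oak tool block fixed to the bench, 100 mm (x) x 220 mm (y) x 60 mm high, origin at the centre of its underside. Four mortises in a row along y, at y = -75, -25, +25, +75 mm for punch1 to punch4, each 26 mm along x and 17 mm along y, their floor 20 mm above the bench; pale swollen lips narrow their mouths in x to the width of the shank.
- block_top (a point): Centre of the block's top. The pale lips (one at -x, one at +x of each mouth) reach 28 mm down to just above the flared foot and stop a straight pull dead. Leaning a punch about its foot to one side along the block's x, 0.15 to 0.19 rad, crushes that side's lip back (20 N at the lip; at most 5.5 mm; it stays). The foot passes when both have gone back some 4 mm.
- chisel_mid (a point): Centre of a cold chisel lying on the bench: 120 mm long along its x, square shank 16 x 16 mm, the last 36 mm towards +x a blade 22 mm wide and 8 mm thick. This point is 8 mm above the surface it lies on, 2.5 mm from mid-length towards the blade and on the shank. About 0.18 kg.
- oven: Grey bench tempering oven, fixed, 320 mm (x) x 370 mm (y) x 186 mm high, origin at the centre of its underside; its open front, 160 mm in x from the origin, looks along its -x axis.
- tray (a joint): How far the oven's tray is pulled out, in m: 0 is fully home, with its red front panel against the oven; up to 0.26 out. Slides along the oven's x with about 4 N of friction and stays where it is left.
- tray_floor (a point): Centre of the tray's floor, 34 mm above the bench; moves with the tray; axes as the oven's (x into the oven). The floor is 264 mm (x) x 264 mm (y) with a 12 mm high rim at the sides and the inner end. The red front panel, 15 mm thick, has its inner face at x = -132 mm from here and its top 160 mm above the bench. The chamber is 330 mm wide and 120 mm high above this floor: nothing may stick out farther.
- tray_handle (a point): Middle of the steel bar handle on the tray's front panel: a level round bar, 130 mm long along the oven's y, 125 mm above the bench, its axis 35 mm out from the panel; free to be pinched or pushed from above. Same axes as the oven.
- dial (a joint): Angle of the oven's temperature dial, rad: grows as it is turned clockwise seen from above, from 0 to 4.7; the pointer meets the orange mark at 2.20. Light friction (0.06 N m); stays where it is left. Starts somewhere between 0 and 1.
- dial_grip (a point): Where to grip the dial, on its upright axis 107 mm above the bench: its bar is 53 mm long along this frame's x, 14 mm thick in y, its top 7 mm above this point; the round skirt below, 56 mm across, has its top 23 mm under this point. Turns with the dial. The white line on the bar's -x half is the pointer. It stands on a blue controller box 120 x 130 mm, 70 mm high.
- dial_mark (a point): The orange mark painted on the controller's top plate, 47.5 mm from the dial's axis, which the pointer must face.
- quench_can: Open steel can, 96 mm across and 110 mm high, standing on the bench; not part of the job. Origin at its underside's centre.
- flux_tin: Small yellow jar, 56 mm across and 60 mm high, standing on the bench; not part of the job. Origin at its underside's centre.
Things that resemble listed ones, but are neither listed nor needed, are in the scene too. Leave any pink or turquoise look-alike of the part that bears punch3_mid alone.

How it is judged:
On the way, in this order (a step that is already met when the one before it is completed fails the run):
1. all the punches and the chisel rest on the pulled-out tray (x of punch1_mid in the frame of tray_floor between -0.13 and 0.13 m and y of punch1_mid in the frame of tray_floor between -0.135 and 0.135 m and z of punch1_mid in the frame of tray_floor between 0 and 0.06 m and x of punch2_mid in the frame of tray_floor between -0.13 and 0.13 m and y of punch2_mid in the frame of tray_floor between -0.135 and 0.135 m and z of punch2_mid in the frame of tray_floor between 0 and 0.06 m and x of punch3_mid in the frame of tray_floor between -0.13 and 0.13 m and y of punch3_mid in the frame of tray_floor between -0.135 and 0.135 m and z of punch3_mid in the frame of tray_floor between 0 and 0.06 m and x of punch4_mid in the frame of tray_floor between -0.13 and 0.13 m and y of punch4_mid in the frame of tray_floor between -0.135 and 0.135 m and z of punch4_mid in the frame of tray_floor between 0 and 0.06 m and x of chisel_mid in the frame of tray_floor between -0.13 and 0.13 m and y of chisel_mid in the frame of tray_floor between -0.135 and 0.135 m and z of chisel_mid in the frame of tray_floor between 0 and 0.06 m and linear speed of each of punch1, punch2, punch3, punch4, chisel below 0.03 m/s and value of joint tray above 0.05 m), for 0.2 s.
2. the loaded tray is pushed fully home (x of punch1_mid in the frame of tray_floor between -0.13 and 0.13 m and y of punch1_mid in the frame of tray_floor between -0.135 and 0.135 m and z of punch1_mid in the frame of tray_floor between 0 and 0.06 m and x of punch2_mid in the frame of tray_floor between -0.13 and 0.13 m and y of punch2_mid in the frame of tray_floor between -0.135 and 0.135 m and z of punch2_mid in the frame of tray_floor between 0 and 0.06 m and x of punch3_mid in the frame of tray_floor between -0.13 and 0.13 m and y of punch3_mid in the frame of tray_floor between -0.135 and 0.135 m and z of punch3_mid in the frame of tray_floor between 0 and 0.06 m and x of punch4_mid in the frame of tray_floor between -0.13 and 0.13 m and y of punch4_mid in the frame of tray_floor between -0.135 and 0.135 m and z of punch4_mid in the frame of tray_floor between 0 and 0.06 m and x of chisel_mid in the frame of tray_floor between -0.13 and 0.13 m and y of chisel_mid in the frame of tray_floor between -0.135 and 0.135 m and z of chisel_mid in the frame of tray_floor between 0 and 0.06 m and value of joint tray below 0.006 m), for 0.2 s.
3. the dial is at the orange mark (value of joint dial between 2.08 and 2.32 rad), for 0.3 s.
At the end, for the whole second after the job is handed in: Every punch present and the chisel lie or stand at rest on the tray's floor (their centres within its edges and less than 60 mm above it), the tray is home to within 6 mm, and the dial stands within 0.12 rad of the orange mark (all of step 2 and all of step 3 and linear speed of each of punch1, punch2, punch3, punch4, chisel below 0.03 m/s); the robot touches nothing.
It fails at once if the quench can is disturbed (moved more than 5 cm) (distance of quench_can from where it was at the start of the episode above 0.05 m).
It fails at once if the flux tin is disturbed (moved more than 5 cm) (distance of flux_tin from where it was at the start of the episode above 0.05 m).
Of punch1, punch2, punch3, punch4 only 2 to 4 are there at a start; the rules pass over those that are not, and their reading is None.
At some moment in a run one of chisel may be knocked a few centimetres aside while the robot is not near it.
Once in a run the grip may slacken for a moment while it holds something.
It also fails if it takes over 210 s, if anything falls off the work surface, if the arm or the gripper's body presses on something with over 40 N, if the wrist force passes 120 N, or if a joint passes its speed limit or range.

### The arm

A 6-joint arm with a two-finger parallel gripper is mounted at the origin on the work surface. World frame = base frame: x ahead of the robot, y to its left, z up, the work surface at z = 0. Lengths are in m, angles in rad, forces in N, time in s.
With the tool pointing down it reaches from about 0.325 to 0.925 m from the base axis. Payload 3.1 kg.
Tool frame: the origin (TCP) lies at the very end of the fingers, on their centre line; the grasp point (between the pads) lies 19 mm behind it; z points along the fingers, y is the direction in which the jaws open and shut (so a half turn about z gives the same grasp; the last joint's range is limited). The gripper opens to 85 mm and grips with 20 to 120 N. Pads are 22 mm wide; open, the fingers measure 114 mm over their backs; the gripper's body (76 mm by 85 mm) begins 54 mm behind the grasp point. The pads swing forward as they close: fully open they stand 13 mm farther back than shut.
Start: joints at [-1.422, 0.217, 1.613, -0, 1.311, -0.112], TCP at [0.161, -0.604, 0.231] pointing down, gripper open.
Joint ranges: [-2.75, 2.75], [-0.78, 2.1], [0.31, 2.55], [-1.13, 4.27], [0.13, 2.63], [-2.58, 2.58]. Speed limits (rad/s): [2.79, 2.79, 3.14, 3.14, 3.14, 3.14].

### API

Orientations are given as a unit quaternion [x, y, z, w].
In Python, from workcell import env, optics, workorder gives the robot as it stands. The module is installed in compiled form; this text tells all that it offers.
- The arm moves only by the tool carry_out, never from a script. Its argument "targets" is a list of rows, each a list of 3 entries, a list of its own where there are three numbers: the shift along the tool's x, y, z each as a share of 40 cm, from -1 to 1, then the turn, a rotation vector about the tool's x, y, z each as a share of pi rad, from -1 to 1, then the opening, from 0 (shut) to 1 (fully open). A call has 1 to 12 rows; each row is the pose to reach, as a shift and turn from the pose measured when the call began, along the tool's axes at that moment, turning the shorter way round; what a row does not reach only later rows make up. A row lasts 1/10 s, in which the tool goes at most 50 mm and 8.59 degrees, less where a joint would pass 70% of its speed; a pose out of reach is approached as far as the arm can. A call with a number of a shift or a turn outside -1 to 1 is refused whole. A call with a gripper value outside its range is refused whole. The fingers move at their own pace and stop on an object; "force" is the grip in N (left out, the last holds). Time passes only in rows, so rows that repeat a pose let the fingers close. It gives the time, the measured TCP pose, the force and the opening at its end, in the units of the state.
- env.read_state(): the state, without advancing time (a new reading comes with each control period).
- optics.grab_frame(name): name is "side" or "top"; returns the picture (420x560x3 uint8, red, green, blue); there is no depth.
- optics.camera_info(name): a dict with "fov_y" (degrees; the focal length in pixels is half the picture's height over the tangent of half this angle, whatever the lens; pixels are square), "cx", "cy" (the principal point, pixels), "origin" and "rotation" of the camera in the world. Camera axes: x right, y down, z forward; pixel columns grow to the right and rows downward; lengths in m; the calibration is good to about 2 mm. A picture is of the moment at which its call begins. camera_info takes no time and is no camera call.
- workorder.hand_in(): hands the job in, once; it reports no verdict.
The state is a dict: "clock": time; "qpos": joint angles; "qvel": joint speeds; "joint_torque": joint torques, N m; "tcp_pos": TCP position; "ee_rot": TCP orientation; "wrist_force": force on the tool from outside, world axes, zero at the start; "ft_torque": the same for the moment, N m; "width": finger opening in m.
Only numpy, scipy, OpenCV 4.12 (cv2) and the standard library are available. Lean on these libraries where they do the work, as an engineer would, in place of code of your own. Each camera call takes 0.05 s, during which the arm holds its last target. There are 200 camera calls.

## Working session

There is one attempt and no reset: what is moved stays moved. The work goes in short steps, Python scripts to look and compute and a tool call to move; the robot and the scene stay as the last step left them, time stands still between calls to the robot, and variables do not carry over. Pictures are saved under pics/ and viewed, about 12 in all and at most 16, crops included, and the job is handed in when it is done.

Besides the shell and the picture viewer there is one more tool, called after "Emit:" in YAML: its name, and indented under it one key for each argument. carry_out: Moves the arm, as the interface text tells. Its arguments: {"type":"object","properties":{"targets":{"type":"array"},"force":{"type":"number"}},"required":["targets"]}

```bash
mkdir -p pics; python3 - <<'E'
from workcell import env, optics
import cv2
s=env.read_state(); print(s)
for n in("side","top"):
    print(n,optics.camera_info(n)); cv2.imwrite(f"pics/{n}0.png",cv2.resize(optics.grab_frame(n)[...,::-1],None,fx=1.42,fy=1.42,interpolation=cv2.INTER_CUBIC))
E
```

```text
{'clock': 0.0, 'qpos': array([-1.42224420e+00,  2.17772187e-01,  1.61497205e+00, -3.59675187e-05,
        1.31127355e+00, -1.12178061e-01]), 'qvel': array([-1.66448751e-03,  8.02436407e-06,  1.71956434e-05,  5.11005321e-04,
        6.77526735e-04, -1.36070989e-04]), 'joint_torque': array([-5.55964543e-04, -3.96845841e+01, -3.03852725e+01, -2.92141331e-04,
        9.89886787e-03, -1.28905816e-05]), 'tcp_pos': array([ 0.1610171 , -0.60304374,  0.22993728]), 'ee_rot': array([ 9.91513168e-01,  1.30000646e-01, -3.94248791e-05, -1.21205351e-03]), 'wrist_force': array([-0.33105966, -0.23840609,  0.63478331]), 'ft_torque': array([ 0.00951637,  0.06264279, -0.03254571]), 'width': 0.08542473059842128}
side {'fov_y': 43.62931172161558, 'cx': 277.2253729137719, 'cy': 204.98327451391026, 'origin': array([ 0.07000551, -0.71536662,  1.15025861]), 'rotation': array([ 0.90782903, -0.22276401,  0.0852668 , -0.3448945 ])}
top {'fov_y': 47.84555846097771, 'cx': 281.28355880199666, 'cy': 206.47911875153724, 'origin': array([0.28565626, 0.10956076, 1.49584008]), 'rotation': array([-0.70125556,  0.70864704, -0.06007616,  0.04950631])}
```

View pics/top0.png

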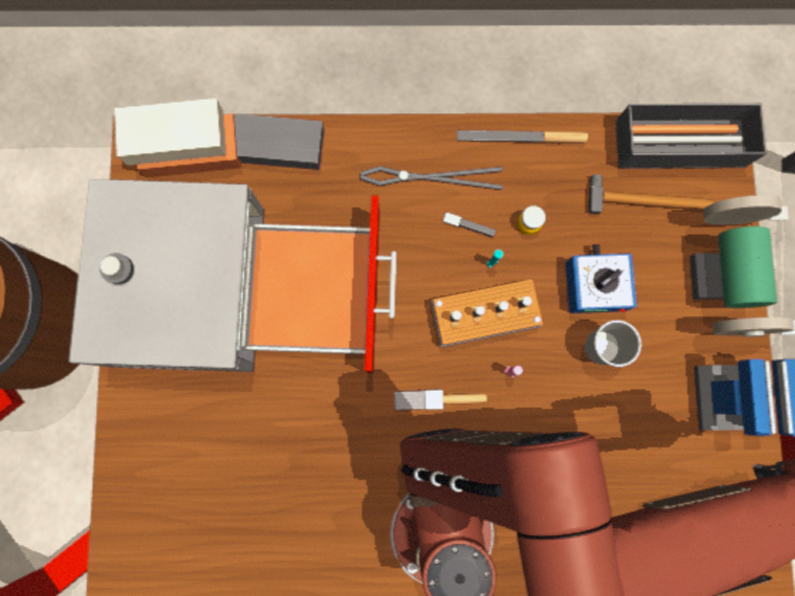

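View pics/side0.png

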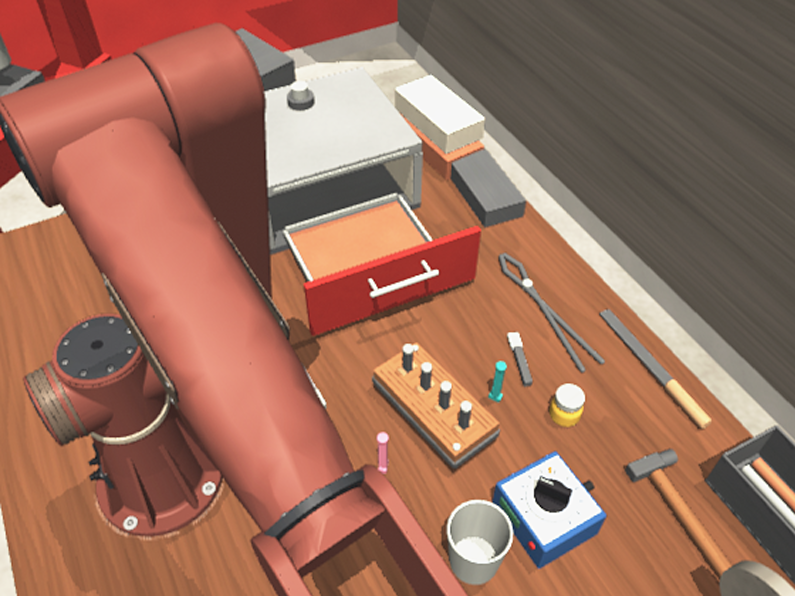

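```bash
cat > h.py <<'E'
import numpy as np, cv2
from scipy.spatial.transform import Rotation as R
from workcell import env, optics
def cam(n):
    c=optics.camera_info(n); f=210/np.tan(np.radians(c['fov_y'])/2)
    return c['origin'],R.from_quat(c['rotation']).as_matrix(),f,c['cx'],c['cy']
def ray(n,u,v):
    o,M,f,cx,cy=cam(n); d=M@np.array([(u-cx)/f,(v-cy)/f,1]); return o,d
def onz(n,u,v,z):
    o,d=ray(n,u,v); return o+d*(z-o[2])/d[2]
def proj(n,p):
    o,M,f,cx,cy=cam(n); q=M.T@(np.array(p)-o); return np.array([cx+f*q[0]/q[2],cy+f*q[1]/q[2]])
def tri(us,ut):
    A=[];b=[]
    for n,u in(("side",us),("top",ut)):
        o,d=ray(n,*u); d/=np.linalg.norm(d); P=np.eye(3)-np.outer(d,d); A.append(P);b.append(P@o)
    A=np.vstack(A);b=np.hstack(b); p=np.linalg.lstsq(A,b,rcond=None)[0]
    return p, np.linalg.norm(A@p-b)
def crop(n,x0,y0,w,h,k,fn,img=None):
    im=optics.grab_frame(n) if img is None else img
    c=cv2.resize(im[y0:y0+h,x0:x0+w],None,fx=k,fy=k,interpolation=cv2.INTER_CUBIC)
    cv2.imwrite(fn,c[...,::-1].copy()); return im
E
python3 - <<'E'
from h import *
t=crop("top",290,130,180,135,4,"pics/t1.png"); s=crop("side",250,200,180,135,4,"pics/x.png")
np.save("t.npy",t);np.save("s.npy",s)
# combined crop, side
crop("side",250,220,200,150,4,"pics/s1.png",s)
E
```

```text
(no output)
```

View pics/t1.png

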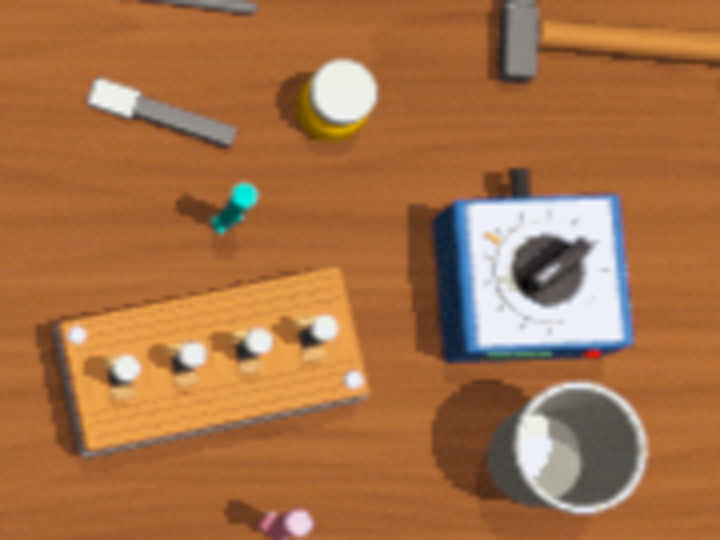

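View pics/s1.png

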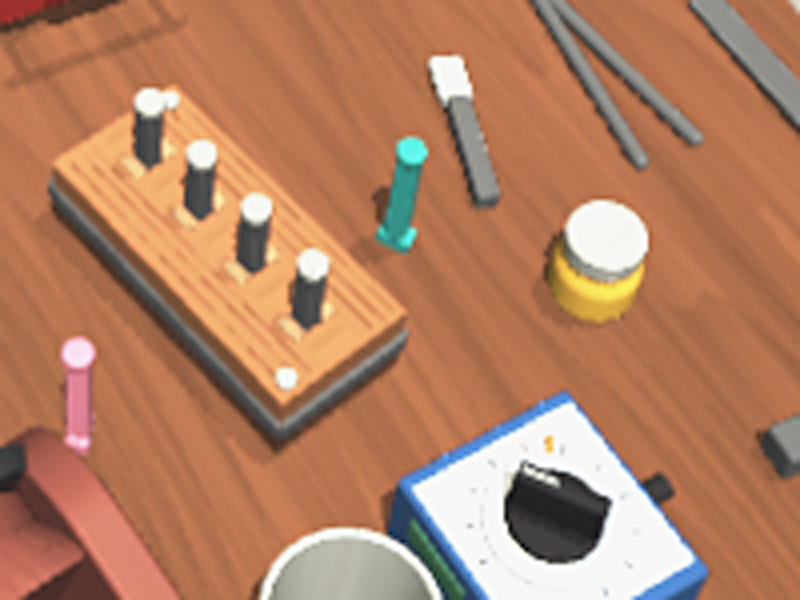

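```bash
python3 - <<'E'
from h import *
t=np.load("t.npy");s=np.load("s.npy")
def blobs(im,x0,y0,w,h):
    hsv=cv2.cvtColor(im,cv2.COLOR_RGB2HSV)
    m=((hsv[...,1]<40)&(hsv[...,2]>150)).astype(np.uint8)
    r=np.zeros_like(m); r[y0:y0+h,x0:x0+w]=m[y0:y0+h,x0:x0+w]
    n,_,st,c=cv2.connectedComponentsWithStats(r)
    return [(c[i].round(2),st[i,4]) for i in range(1,n) if st[i,4]>4]
bt=blobs(t,300,195,85,55); bs=blobs(s,258,236,90,90)
print(bt);print(bs)
# refine: heads
ht=[(290+125/4,130+368/4),(290+192/4,130+354/4),(290+258/4,130+341/4),(290+323/4,130+327/4)]
hs=[(250+150/4,220+101/4),(250+201/4,220+153/4),(250+256/4,220+207/4),(250+313/4,220+263/4)]
near=lambda b,u:min(b,key=lambda q:np.hypot(*(q[0]-u)))[0]
P=[]
for a,b in zip(ht,hs):
    p,e=tri(near(bs,b),near(bt,a));P.append(p);print("head",p.round(4),round(e,4),onz("top",*near(bt,a),.12).round(4))
# block top corners, z=.06
C=lambda x,y:onz("top",290+x/4,130+y/4,.06)
c=[C(60,322),C(340,268),C(366,394),C(84,448)]
print("block corners",np.round(c,4),np.mean(c,0))
print("side corners",[onz("side",250+x/4,220+y/4,.06).round(4) for x,y in((175,88),(406,318),(280,408),(52,165))])
# chisel
for n,q in (("top",[(92,90),(137,105),(233,138)]),("side",[(448,60),(460,98),(487,200)])):
    b=(290,130) if n=="top" else (250,220)
    print("chisel",n,[onz(n,b[0]+x/4,b[1]+y/4,.012).round(4) for x,y in q])
# dial
print("mark top",onz("top",290+492/4,130+238/4,.07),"side",onz("side",250+549/4,220+444/4,.07))
print("plate corners",[onz("top",290+x/4,130+y/4,.07).round(4) for x,y in((465,203),(620,195),(632,342),(477,350))])
print("bar top",[onz("top",290+x/4,130+y/4,.114).round(4) for x,y in((530,285),(592,245))],"side",[onz("side",250+x/4,220+y/4,.114).round(4) for x,y in((520,470),(605,503))])
# tray (original px = zoomed/1.42)
Z=lambda n,x,y,z:onz(n,x/1.42,y/1.42,z).round(4)
print("panel top",Z("top",375,198,.16),Z("top",369,369,.16),"side",Z("side",305,287,.16),Z("side",479,231,.16))
print("handle",Z("top",393,253,.125),Z("top",393,316,.125),"side",Z("side",372,293,.125),Z("side",436,270,.125))
print("tray rim",Z("top",257,228,.046),Z("top",248,349,.046))
print("can",Z("top",614,343,.11),"tin",Z("top",533,219,.06))
print("oven top",[Z("top",x,y,.186) for x,y in((90,180),(249,185),(239,366),(76,361))])
E
```

```text
[(array([370.63, 211.63]), np.int32(30)), (array([308.67, 213.25]), np.int32(12)), (array([354.29, 214.93]), np.int32(28)), (array([337.68, 218.32]), np.int32(28)), (array([321.03, 221.59]), np.int32(29)), (array([377.79, 224.43]), np.int32(14))]
[(array([288.19, 245.02]), np.int32(52)), (array([300.07, 258.19]), np.int32(42)), (array([313.82, 271.75]), np.int32(44)), (array([327.91, 285.64]), np.int32(44)), (array([269.03, 307.91]), np.int32(34)), (array([321., 314.]), np.int32(21))]
head [ 0.4578 -0.0297  0.1143] 0.0034 [ 0.4548 -0.0283  0.12  ]
head [ 0.4656 -0.0786  0.1145] 0.0014 [ 0.464  -0.0775  0.12  ]
head [ 0.4753 -0.128   0.1144] 0.0014 [ 0.4736 -0.1267  0.12  ]
head [ 0.4847 -0.1768  0.1145] 0.0014 [ 0.4829 -0.1753  0.12  ]
block corners [[ 0.4969  0.0141  0.06  ]
 [ 0.537  -0.2031  0.06  ]
 [ 0.4391 -0.2189  0.06  ]
 [ 0.4001 -0.0023  0.06  ]] [ 0.46827578 -0.10254785  0.06      ]
side corners [array([0.4982, 0.0077, 0.06  ]), array([ 0.5374, -0.2083,  0.06  ]), array([ 0.4396, -0.2253,  0.06  ]), array([ 0.3994, -0.0101,  0.06  ])]
chisel top [array([ 0.6933, -0.0187,  
[... 375 characters left out ...]
 ]), array([ 0.4759, -0.4222,  0.07  ]), array([ 0.4709, -0.303 ,  0.07  ])]
bar top [array([ 0.5135, -0.3324,  0.114 ]), array([ 0.5433, -0.3806,  0.114 ])] side [array([ 0.517 , -0.3416,  0.114 ]), array([ 0.5461, -0.3785,  0.114 ])]
panel top [0.6931 0.1362 0.16  ] [0.3435 0.1502 0.16  ] side [0.3427 0.1457 0.16  ] [0.6949 0.1247 0.16  ]
handle [0.5848 0.1002 0.125 ] [0.4527 0.1015 0.125 ] side [0.4556 0.1056 0.125 ] [0.5886 0.1016 0.125 ]
tray rim [0.6611 0.3996 0.046 ] [0.394  0.4133 0.046 ]
can [ 0.3937 -0.356   0.11  ] tin [ 0.673 -0.21   0.06 ]
oven top [array([0.7268, 0.7087, 0.186 ]), array([0.7141, 0.3896, 0.186 ]), array([0.3509, 0.4005, 0.186 ]), array([0.3639, 0.7141, 0.186 ])]
```

```bash
cat >> h.py <<'E'
XB=np.array([.984,.180,0]); YB=np.array([-.180,.984,0])
def punch(k): return np.array([.4695,-.1035,0])-(k-1.5)*.05*YB   # k=0 nearest tray (largest y)
def orient(yaw,lean=0):
    x=np.array([np.cos(yaw),np.sin(yaw),0]);z=np.array([0,0,-1.]);y=np.cross(z,x)
    return R.from_rotvec(lean*YB)*R.from_matrix(np.c_[x,y,z])
def rows(*poses):
    s=env.read_state(); p0=s['tcp_pos'];r0=R.from_quat(s['ee_rot'])
    print('t',s['clock'],'p',p0.round(4),'w',round(s['width'],4),'F',s['wrist_force'].round(1),'q',s['qpos'].round(2))
    for p,yaw,lean in poses:
        sh=r0.inv().apply(np.array(p)-p0)/.4; rv=(r0.inv()*orient(yaw,lean)).as_rotvec()/np.pi
        print(np.round(p,4),'->',sh.round(4).tolist(),rv.round(4).tolist())
E
python3 - <<'E'
from h import *
print("turq base",onz("top",290+222/4,130+228/4,0.),"head",onz("top",290+243/4,130+195/4,.1))
print("pink base",onz("top",290+268/4,130+525/4,0.))
print([punch(k).round(4) for k in range(4)])
rows(([.55,-.25,.25],1.212,0),([.672,-.082,.12],1.212,0),([.672,-.082,.004],1.212,0))
E
```

```text
turq base [ 0.58113277 -0.12212029  0.        ] head [ 0.58660536 -0.1233396   0.1       ]
pink base [ 0.34269471 -0.1506416   0.        ]
[array([ 0.456 , -0.0297,  0.    ]), array([ 0.465 , -0.0789,  0.    ]), array([ 0.474 , -0.1281,  0.    ]), array([ 0.483 , -0.1773,  0.    ])]
t 0.2 p [ 0.1611 -0.6034  0.2304] w 0.085 F [ 0.3  0.5 -0.1] q [-1.42  0.22  1.61  0.    1.31 -0.11]
[ 0.55 -0.25  0.25] -> [1.1671, -0.6029, -0.0478] [-0.0004, -0.0003, -0.3028]
[ 0.672 -0.082  0.12 ] -> [1.5701, -0.9295, 0.2778] [-0.0004, -0.0003, -0.3028]
[ 0.672 -0.082  0.004] -> [1.57, -0.9291, 0.5678] [-0.0004, -0.0003, -0.3028]
```

Emit:
carry_out:
  targets:
    - [[0.98,-0.5,-0.05],[0,0,-0.3028],1]
    - [[0.98,-0.5,-0.05],[0,0,-0.3028],1]
    - [[0.98,-0.5,-0.05],[0,0,-0.3028],1]
    - [[0.98,-0.5,-0.05],[0,0,-0.3028],1]
    - [[0.98,-0.5,-0.05],[0,0,-0.3028],1]
    - [[0.98,-0.5,-0.05],[0,0,-0.3028],1]
    - [[0.98,-0.5,-0.05],[0,0,-0.3028],1]
    - [[0.98,-0.5,-0.05],[0,0,-0.3028],1]
    - [[0.98,-0.5,-0.05],[0,0,-0.3028],0.6]
    - [[0.98,-0.5,-0.05],[0,0,-0.3028],0.6]
    - [[0.98,-0.5,-0.05],[0,0,-0.3028],0.6]
    - [[0.98,-0.5,-0.05],[0,0,-0.3028],0.6]
  force: 60

```text
clock: 1.4
tcp_pos: [0.4875, -0.3096, 0.2504]
ee_rot: [0.822, 0.569, -0.0, -0.001]
wrist_force: [0.4, -0.6, -0.2]
width: 0.0514
```

```bash
python3 - <<'E'
from h import *
im=crop("top",290,130,180,135,4,"pics/t2.png"); 
d=np.abs(im.astype(int)-np.load("t.npy")).sum(2)>60
print("chisel region changed px",d[145:170,308:352].sum())
rows(([.672,-.082,.1],1.212,0),([.672,-.082,.004],1.212,0))
E
```

```text
chisel region changed px 0
t 1.45 p [ 0.4873 -0.3099  0.2505] w 0.0511 F [-0.2  0.6 -0.2] q [-0.69  0.1   1.71  0.    1.33 -0.33]
[ 0.672 -0.082  0.1  ] -> [0.6956, 0.2319, 0.3766] [-0.0005, -0.0003, -0.0005]
[ 0.672 -0.082  0.004] -> [0.6954, 0.2323, 0.6166] [-0.0005, -0.0003, -0.0005]
```

Emit:
carry_out:
  targets:
    - [[0.6955,0.232,0.2],[0,0,0],0.6]
    - [[0.6955,0.232,0.2],[0,0,0],0.6]
    - [[0.6955,0.232,0.2],[0,0,0],0.6]
    - [[0.6955,0.232,0.2],[0,0,0],0.6]
    - [[0.6955,0.232,0.2],[0,0,0],0.6]
    - [[0.6955,0.232,0.2],[0,0,0],0.6]
    - [[0.6955,0.232,0.25],[0,0,0],0.6]
    - [[0.6955,0.232,0.4],[0,0,0],0.6]
    - [[0.6955,0.232,0.52],[0,0,0],0.6]
    - [[0.6955,0.232,0.58],[0,0,0],0.6]
    - [[0.6955,0.232,0.616],[0,0,0],0.6]
    - [[0.6955,0.232,0.616],[0,0,0],0.6]

```text
clock: 2.65
tcp_pos: [0.6693, -0.0829, 0.0013]
ee_rot: [0.823, 0.568, -0.002, -0.003]
wrist_force: [-0.7, 0.0, 0.1]
width: 0.0513
```

```bash
python3 - <<'E'
from h import *
crop("side",300,170,130,100,6,"pics/s2.png")
rows(([.672,-.082,.004],1.212,0))
E
```

```text
t 2.7 p [ 0.6715 -0.0831  0.004 ] w 0.051 F [ 0.8 -0.4  0.4] q [-0.23  0.58  1.59  0.    0.97  0.13]
[ 0.672 -0.082  0.004] -> [0.003, 0.0002, -0.0001] [-0.0008, -0.0003, -0.001]
```

View pics/s2.png

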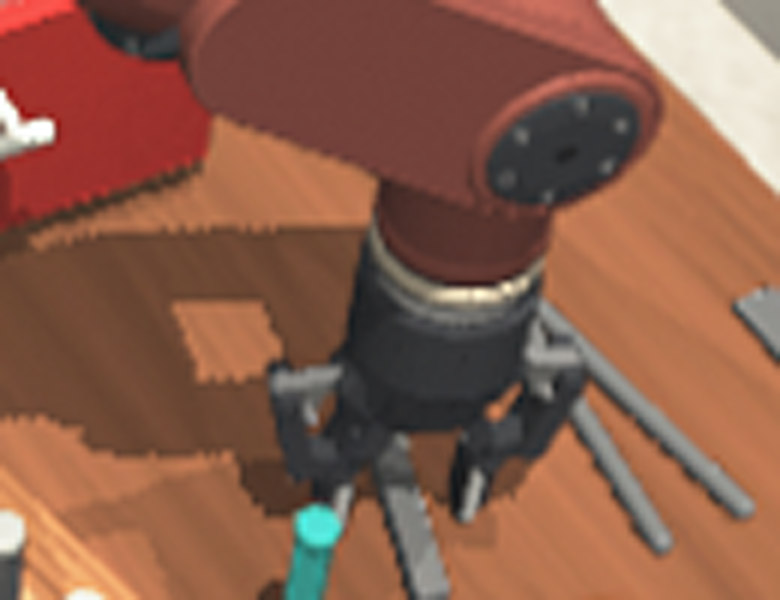

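Emit:
carry_out:
  targets:
    - [[0,0,0],[0,0,0],0]
    - [[0,0,0],[0,0,0],0]
    - [[0,0,0],[0,0,0],0]
    - [[0,0,0],[0,0,0],0]
    - [[0,0,0],[0,0,0],0]
    - [[0,0,-0.1],[0,0,0],0]
    - [[0,0,-0.2],[0,0,0],0]
    - [[0,0,-0.3],[0,0,0],0]
    - [[0,0,-0.4],[0,0,0],0]
    - [[0,0,-0.5],[0,0,0],0]
    - [[0,0,-0.6],[0,0,0],0]
    - [[0,0,-0.6],[0,0,0],0]
  force: 80

```text
clock: 3.9
tcp_pos: [0.6765, -0.0843, 0.2538]
ee_rot: [0.823, 0.568, 0.005, 0.005]
wrist_force: [0.6, -0.0, -1.0]
width: 0.0131
```

```bash
python3 - <<'E'
from h import *
yo=np.arctan2(-.042,.999)
rows(([.48,.29,.25],yo,0),([.48,.29,.037],yo,0),([.48,.29,.25],yo+np.pi,0))
E
```

```text
t 3.9 p [ 0.6765 -0.0843  0.2538] w 0.0131 F [ 0.6 -0.  -1. ] q [-0.23  0.31  1.46  0.    1.36  0.13]
[0.48 0.29 0.25] -> [0.7014, -0.7905, 0.0009] [0.0031, -0.0036, 0.3983]
[0.48  0.29  0.037] -> [0.6997, -0.7978, 0.5333] [0.0031, -0.0036, 0.3983]
[0.48 0.29 0.25] -> [0.7014, -0.7905, 0.0009] [0.0039, 0.0034, -0.6017]
```

```bash
python3 - <<'E'
from h import *
a=optics.grab_frame("side");b=optics.grab_frame("top")
k=np.hstack([cv2.resize(a[100:240,290:430],(400,400)),cv2.resize(b[100:240,270:410],(400,400))])
cv2.imwrite("pics/c3.png",k[...,::-1]); s=env.read_state();print(s['width'],s['wrist_force'])
E
```

```text
0.013147193075205966 [-1.11389314  0.66701025 -2.22521055]
```

View pics/c3.png

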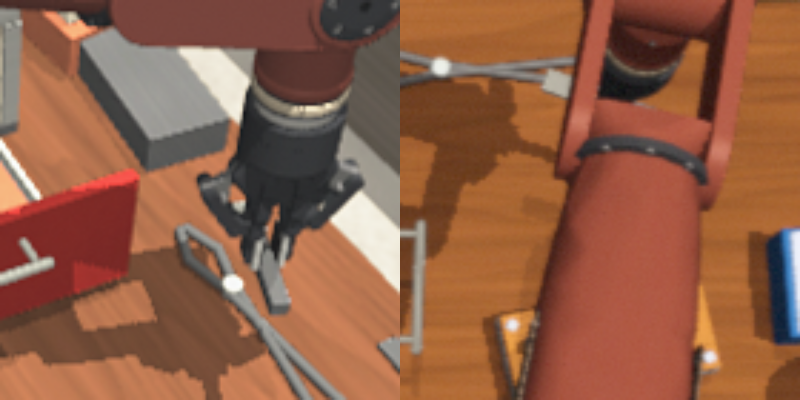

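Emit:
carry_out:
  targets:
    - [[0.7,-0.79,-0.02],[0,0,0.3983],0]
    - [[0.7,-0.79,-0.02],[0,0,0.3983],0]
    - [[0.7,-0.79,-0.02],[0,0,0.3983],0]
    - [[0.7,-0.79,-0.02],[0,0,0.3983],0]
    - [[0.7,-0.79,-0.02],[0,0,0.3983],0]
    - [[0.7,-0.79,-0.02],[0,0,0.3983],0]
    - [[0.7,-0.79,-0.02],[0,0,0.3983],0]
    - [[0.7,-0.79,-0.02],[0,0,0.3983],0]
    - [[0.7,-0.79,-0.02],[0,0,0.3983],0]
    - [[0.7,-0.79,-0.02],[0,0,0.3983],0]
    - [[0.7,-0.79,-0.02],[0,0,0.3983],0]
    - [[0.7,-0.79,-0.02],[0,0,0.3983],0]

```text
clock: 5.2
tcp_pos: [0.4759, 0.2891, 0.2523]
ee_rot: [1.0, -0.021, -0.0, 0.0]
wrist_force: [-0.1, -0.1, -1.2]
width: 0.0134
```

```bash
python3 - <<'E'
from h import *
yo=np.arctan2(-.042,.999)
rows(([.48,.29,.1],yo,0),([.48,.29,.038],yo,0))
E
```

```text
t 5.2 p [0.4759 0.2891 0.2523] w 0.0134 F [-0.1 -0.1 -1.2] q [ 0.42  0.06  1.75 -0.    1.33  2.03]
[0.48 0.29 0.1 ] -> [0.0104, -0.0032, 0.3808] [0.0003, 0.0002, -0.0]
[0.48  0.29  0.038] -> [0.0105, -0.0033, 0.5358] [0.0003, 0.0002, -0.0]
```

Emit:
carry_out:
  targets:
    - [[0.01,-0.003,0.12],[0,0,0],0]
    - [[0.01,-0.003,0.24],[0,0,0],0]
    - [[0.01,-0.003,0.36],[0,0,0],0]
    - [[0.01,-0.003,0.44],[0,0,0],0]
    - [[0.01,-0.003,0.5],[0,0,0],0]
    - [[0.01,-0.003,0.533],[0,0,0],0]
    - [[0.01,-0.003,0.533],[0,0,0],0]
    - [[0.01,-0.003,0.533],[0,0,0],0]

```text
clock: 6.0
tcp_pos: [0.4795, 0.2894, 0.0413]
ee_rot: [1.0, -0.022, -0.002, 0.0]
wrist_force: [-7.8, -0.7, 13.3]
width: 0.0137
```

Emit:
carry_out:
  targets:
    - [[0,0,0],[0,0,0],0.5]
    - [[0,0,0],[0,0,0],0.5]
    - [[0,0,0],[0,0,0],0.5]
    - [[0,0,0],[0,0,0],0.5]
    - [[0,0,-0.1],[0,0,0],0.5]
    - [[0,0,-0.2],[0,0,0],0.5]
    - [[0,0,-0.3],[0,0,0],0.5]
    - [[0,0,-0.42],[0,0,0],0.5]
    - [[0,0,-0.54],[0,0,0],0.5]
    - [[0,0,-0.54],[0,0,0],0.5]

```text
clock: 7.0
tcp_pos: [0.4853, 0.2916, 0.2667]
ee_rot: [1.0, -0.022, 0.005, -0.003]
wrist_force: [1.0, 1.2, 1.4]
width: 0.0426
```

```bash
python3 - <<'E'
from h import *
p=punch(0); yb=np.arctan2(.984,-.18)
rows(([*p[:2],.25],yb,0),([*p[:2],.066],yb,0))
E
```

```text
t 7.0 p [0.4853 0.2916 0.2667] w 0.0426 F [1.  1.2 1.4] q [0.42 0.06 1.73 0.   1.35 2.03]
[ 0.456  -0.0297  0.25  ] -> [-0.038, 0.806, 0.0363] [0.0016, -0.0043, -0.5717]
[ 0.456  -0.0297  0.066 ] -> [-0.043, 0.8089, 0.4963] [0.0016, -0.0043, -0.5717]
```

Emit:
carry_out:
  targets:
    - [[-0.038,0.806,0.03],[0,0,-0.5717],0.5]
    - [[-0.038,0.806,0.03],[0,0,-0.5717],0.5]
    - [[-0.038,0.806,0.03],[0,0,-0.5717],0.5]
    - [[-0.038,0.806,0.03],[0,0,-0.5717],0.5]
    - [[-0.038,0.806,0.03],[0,0,-0.5717],0.5]
    - [[-0.038,0.806,0.03],[0,0,-0.5717],0.5]
    - [[-0.038,0.806,0.03],[0,0,-0.5717],0.5]
    - [[-0.038,0.806,0.03],[0,0,-0.5717],0.5]
    - [[-0.038,0.806,0.03],[0,0,-0.5717],0.5]
    - [[-0.038,0.806,0.03],[0,0,-0.5717],0.5]
    - [[-0.038,0.806,0.03],[0,0,-0.5717],0.5]
    - [[-0.038,0.806,0.03],[0,0,-0.5717],0.5]

```text
clock: 8.2
tcp_pos: [0.4556, -0.0299, 0.2517]
ee_rot: [0.683, 0.731, 0.005, 0.002]
wrist_force: [-1.0, 0.7, 0.1]
width: 0.0428
```

```bash
python3 - <<'E'
from h import *
p=punch(0); yb=np.arctan2(.984,-.18)
t=crop("top",160,150,160,120,4,"pics/t3.png")
rows(([*p[:2],.15],yb,0),([*p[:2],.066],yb,0))
E
```

```text
t 8.25 p [ 0.4556 -0.0299  0.2517] w 0.0423 F [-0.4  0.1  0.1] q [-0.22 -0.18  1.98  0.01  1.34 -0.3 ]
[ 0.456  -0.0297  0.15  ] -> [-0.0007, -0.0016, 0.2543] [0.0032, -0.0011, -0.0347]
[ 0.456  -0.0297  0.066 ] -> [-0.0016, -0.0037, 0.4643] [0.0032, -0.0011, -0.0347]
```

View pics/t3.png

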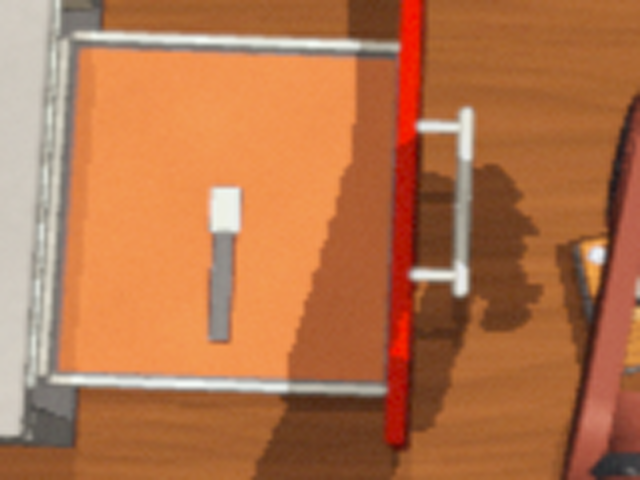

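Emit:
carry_out:
  targets:
    - [[0,-0.002,0.1],[0.003,-0.001,-0.035],0.5]
    - [[0,-0.002,0.2],[0.003,-0.001,-0.035],0.5]
    - [[-0.001,-0.003,0.3],[0.003,-0.001,-0.035],0.5]
    - [[-0.002,-0.004,0.39],[0.003,-0.001,-0.035],0.5]
    - [[-0.002,-0.004,0.44],[0.003,-0.001,-0.035],0.5]
    - [[-0.002,-0.004,0.464],[0.003,-0.001,-0.035],0.5]
    - [[-0.002,-0.004,0.464],[0.003,-0.001,-0.035],0.5]
    - [[-0.002,-0.004,0.464],[0.003,-0.001,-0.035],0.2]
    - [[-0.002,-0.004,0.464],[0.003,-0.001,-0.035],0]
    - [[-0.002,-0.004,0.464],[0.003,-0.001,-0.035],0]
    - [[-0.002,-0.004,0.464],[0.003,-0.001,-0.035],0]
    - [[-0.002,-0.004,0.464],[0.003,-0.001,-0.035],0]
  force: 60

```text
clock: 9.45
tcp_pos: [0.4556, -0.0304, 0.0677]
ee_rot: [0.64, 0.769, -0.0, 0.0]
wrist_force: [-5.2, -1.3, 5.0]
width: 0.0132
```

```bash
cat >> h.py <<'E'
def rock(th=(.17,0,-.17,0)):
    "poses leaning about the foot, taken from the present upright pose"
    s=env.read_state();p=s['tcp_pos'];yb=np.arctan2(.984,-.18);h=p[2]-.02
    print('ee',s['ee_rot'].round(3),'M',s['ft_torque'].round(2))
    rows(*[(p+h*(np.sin(t)*XB+(np.cos(t)-1)*np.array([0,0,1])),yb,t) for t in th])
E
python3 -c "
from h import *
rock()"
```

```text
ee [ 0.64   0.769 -0.     0.   ] M [-0.25  0.83 -0.03]
t 9.45 p [ 0.4556 -0.0304  0.0677] w 0.0132 F [-5.2 -1.3  5. ] q [-0.22  0.08  2.12 -0.    0.95 -0.4 ]
[ 0.4636 -0.029   0.067 ] -> [-0.0, 0.0202, 0.0017] [0.054, 0.0003, 0.0004]
[ 0.4556 -0.0304  0.0677] -> [0.0, 0.0, 0.0] [-0.0002, 0.0002, 0.0005]
[ 0.4477 -0.0319  0.067 ] -> [0.0, -0.0202, 0.0017] [-0.0543, 0.0002, 0.0005]
[ 0.4556 -0.0304  0.0677] -> [0.0, 0.0, 0.0] [-0.0002, 0.0002, 0.0005]
```

Emit:
carry_out:
  targets:
    - [[0,0.007,0.0003],[0.018,0,0],0]
    - [[0,0.014,0.001],[0.036,0,0],0]
    - [[0,0.021,0.002],[0.056,0,0],0]
    - [[0,0.021,0.002],[0.056,0,0],0]
    - [[0,0.021,0.002],[0.056,0,0],0]
  force: 100

```text
clock: 9.95
tcp_pos: [0.4613, -0.0293, 0.0681]
ee_rot: [0.637, 0.765, -0.071, -0.059]
wrist_force: [-11.0, -2.2, 7.0]
width: 0.0132
```

```bash
cat >> h.py <<'E'
def lean():
    s=env.read_state(); z=R.from_quat(s['ee_rot']).apply([0,0,-1]); print('lean',round(np.arcsin(z@XB),4),'F',s['wrist_force'].round(1),'M',s['ft_torque'].round(2),'p',s['tcp_pos'].round(4),'w',s['width'].round(4))
E
python3 -c "
from h import *
lean();p=punch(0)
yb=np.arctan2(.984,-.18)
b=np.array([.4556,-.0304,.0677]);h=.0477
rows(*[(b+h*(np.sin(t)*XB+(np.cos(t)-1)*np.array([0,0,1])),yb,t) for t in (0,-.175)])"
```

```text
Traceback (most recent call last):
  File "h.py", line 40, in lean
    s=env.read_state(); z=R.from_quat(s['ee_rot']).apply([0,0,-1]); print('lean',round(np.arcsin(z@XB),4),'F',s['wrist_force'].round(1),'M',s['ft_torque'].round(2),'p',s['tcp_pos'].round(4),'w',s['width'].round(4))
                                                                                                                                                                                                  ^^^^^^^^^^^^^^^^
AttributeError: 'float' object has no attribute 'round'
```

```bash
sed -i "s/s\['width'\].round(4))/s['width'])/" h.py; python3 -c "
from h import *
lean();yb=np.arctan2(.984,-.18)
b=np.array([.4556,-.0304,.0677]);h=.0477
rows(*[(b+h*(np.sin(t)*XB+(np.cos(t)-1)*np.array([0,0,1])),yb,t) for t in (0.08,0,-.09,-.178)])"
```

```text
lean 0.1842 F [-11.   -2.2   7. ] M [-0.21  0.83 -0.  ] p [ 0.4613 -0.0293  0.0681] w 0.013242641245691623
t 9.95 p [ 0.4613 -0.0293  0.0681] w 0.0132 F [-11.   -2.2   7. ] q [-0.17  0.2   1.98 -0.07  1.13 -0.32]
[ 0.4594 -0.0297  0.0675] -> [-0.0, -0.0045, 0.0022] [-0.0331, 0.0002, 0.0005]
[ 0.4556 -0.0304  0.0677] -> [-0.0, -0.014, 0.0035] [-0.0586, 0.0002, 0.0006]
[ 0.4514 -0.0312  0.0675] -> [-0.0, -0.0244, 0.006] [-0.0873, 0.0002, 0.0006]
[ 0.4473 -0.0319  0.0669] -> [0.0, -0.0344, 0.0093] [-0.1153, 0.0002, 0.0006]
```

Emit:
carry_out:
  targets:
    - [[0,-0.0045,0.002],[-0.033,0,0],0]
    - [[0,-0.014,0.0035],[-0.0586,0,0],0]
    - [[0,-0.0244,0.006],[-0.087,0,0],0]
    - [[0,-0.0344,0.009],[-0.1153,0,0],0]
    - [[0,-0.0344,0.009],[-0.1153,0,0],0]
    - [[0,-0.0344,0.009],[-0.1153,0,0],0]

```text
clock: 10.55
tcp_pos: [0.449, -0.0319, 0.0688]
ee_rot: [0.638, 0.765, 0.07, 0.059]
wrist_force: [3.7, 2.9, -3.3]
width: 0.0131
```

```bash
python3 -c "
from h import *
lean();yb=np.arctan2(.984,-.18)
b=np.array([.4556,-.0304,.0677]);h=.0477
rows(*[(b+h*(np.sin(t)*XB+(np.cos(t)-1)*np.array([0,0,1])),yb,t) for t in (-.09,0,.09,.178)],(b+[0,0,.02],yb,0),(b+[0,0,.17],yb,0))"
```

```text
lean -0.184 F [ 3.7  2.9 -3.3] M [ 0.42 -0.29  0.04] p [ 0.449  -0.0319  0.0688] w 0.013114820486197755
t 10.55 p [ 0.449  -0.0319  0.0688] w 0.0131 F [ 3.7  2.9 -3.3] q [-0.28 -0.05  2.26  0.12  0.77 -0.54]
[ 0.4514 -0.0312  0.0675] -> [0.0008, 0.0054, 0.0043] [0.0299, 0.0004, -0.0]
[ 0.4556 -0.0304  0.0677] -> [0.0008, 0.016, 0.0057] [0.0585, 0.0004, -0.0001]
[ 0.4598 -0.0296  0.0675] -> [0.0008, 0.0265, 0.0082] [0.0872, 0.0004, -0.0001]
[ 0.4639 -0.0289  0.0669] -> [0.0008, 0.0364, 0.0115] [0.1152, 0.0004, -0.0001]
[ 0.4556 -0.0304  0.0877] -> [0.0008, 0.0252, -0.0434] [0.0585, 0.0004, -0.0001]
[ 0.4556 -0.0304  0.2377] -> [0.0003, 0.0938, -0.4121] [0.0585, 0.0004, -0.0001]
```

Emit:
carry_out:
  targets:
    - [[0,0.008,0.005],[0.03,0,0],0]
    - [[0,0.016,0.0057],[0.0585,0,0],0]
    - [[0,0.016,0.0057],[0.0585,0,0],0]
    - [[0,0.018,-0.006],[0.0585,0,0],0]
    - [[0,0.0215,-0.02],[0.0585,0,0],0]
    - [[0,0.0252,-0.0434],[0.0585,0,0],0]
    - [[0,0.0252,-0.0434],[0.0585,0,0],0]
  force: 120

```text
clock: 11.25
tcp_pos: [0.4557, -0.031, 0.0895]
ee_rot: [0.641, 0.768, -0.0, 0.001]
wrist_force: [-1.1, -0.1, -0.2]
width: 0.0127
```

```bash
python3 -c "
from h import *
lean();yb=np.arctan2(.984,-.18)
b=np.array([.4556,-.0304,.0677])
yo=np.arctan2(-.042,.999)
rows((b+[0,0,.07],yb,0),([.45,.06,.29],yb,0))
crop('side',250,220,130,100,6,'pics/s4.png')"
```

```text
lean -0.0015 F [-1.1 -0.1 -0.2] M [-0.03  0.28  0.01] p [ 0.4557 -0.031   0.0895] w 0.012705545850290875
t 11.25 p [ 0.4557 -0.031   0.0895] w 0.0127 F [-1.1 -0.1 -0.2] q [-0.22  0.04  2.11 -0.    0.99 -0.4 ]
[ 0.4556 -0.0304  0.1377] -> [0.0012, 0.0002, -0.1206] [0.0005, 0.0007, -0.0001]
[0.45 0.06 0.29] -> [0.2253, 0.0276, -0.5018] [0.0005, 0.0007, -0.0001]
```

View pics/s4.png

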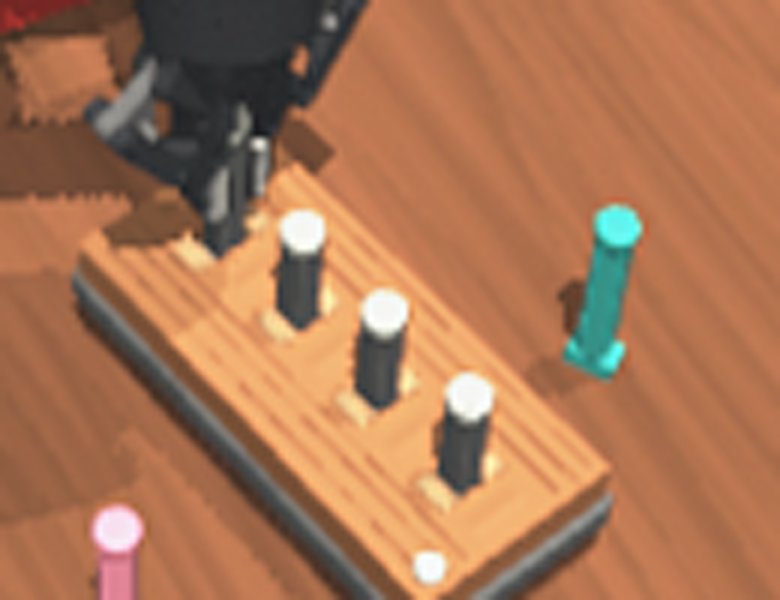

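```bash
cat >> h.py <<'E'
YO=np.arctan2(.999,.042); YBW=np.arctan2(.984,-.18)
SL=[(.60,.305),(.60,.235),(.54,.235),(.48,.235)]
E
python3 -c "
from h import *
rows((env.read_state()['tcp_pos']+[0,0,.2],YBW,0),([*SL[0],.29],YO,0))"
```

```text
t 11.3 p [ 0.4557 -0.031   0.0889] w 0.0125 F [-1.5  0.2 -0.3] q [-0.22  0.04  2.11 -0.    0.99 -0.4 ]
[ 0.4557 -0.031   0.2889] -> [-0.001, 0.0008, -0.5] [0.0005, 0.0007, -0.0002]
[0.6   0.305 0.29 ] -> [0.7605, 0.5065, -0.5035] [0.0006, 0.0006, 0.0708]
```

Emit:
carry_out:
  targets:
    - [[0,0,-0.06],[0,0,0],0]
    - [[0,0,-0.15],[0,0,0],0]
    - [[0,0,-0.27],[0,0,0],0]
    - [[0,0,-0.39],[0,0,0],0]
    - [[0,0,-0.5],[0,0,0],0]
    - [[0.1,0.07,-0.5],[0,0,0.03],0]
    - [[0.2,0.135,-0.5],[0,0,0.07],0]
    - [[0.3,0.2,-0.5],[0,0,0.07],0]
    - [[0.4,0.265,-0.5],[0,0,0.07],0]
    - [[0.5,0.33,-0.5],[0,0,0.07],0]
    - [[0.6,0.4,-0.5],[0,0,0.07],0]
    - [[0.7,0.465,-0.5],[0,0,0.07],0]

```text
clock: 12.5
tcp_pos: [0.5887, 0.2801, 0.2886]
ee_rot: [0.721, 0.693, 0.001, 0.002]
wrist_force: [1.0, -0.8, -1.4]
width: 0.0127
```

```bash
python3 -c "
from h import *
rows(([*SL[0],.29],YO,0),([*SL[0],.0825],YO,0))
a=optics.grab_frame('side'); cv2.imwrite('pics/s5.png',cv2.resize(a[100:300,180:400],None,fx=3,fy=3)[...,::-1].copy())"
```

```text
t 12.5 p [0.5887 0.2801 0.2886] w 0.0127 F [ 1.  -0.8 -1.4] q [ 0.34  0.23  1.49 -0.    1.42  0.38]
[0.6   0.305 0.29 ] -> [0.0634, 0.0258, -0.0035] [0.001, 0.0004, 0.0008]
[0.6    0.305  0.0825] -> [0.064, 0.0242, 0.5152] [0.001, 0.0004, 0.0008]
```

View pics/s5.png

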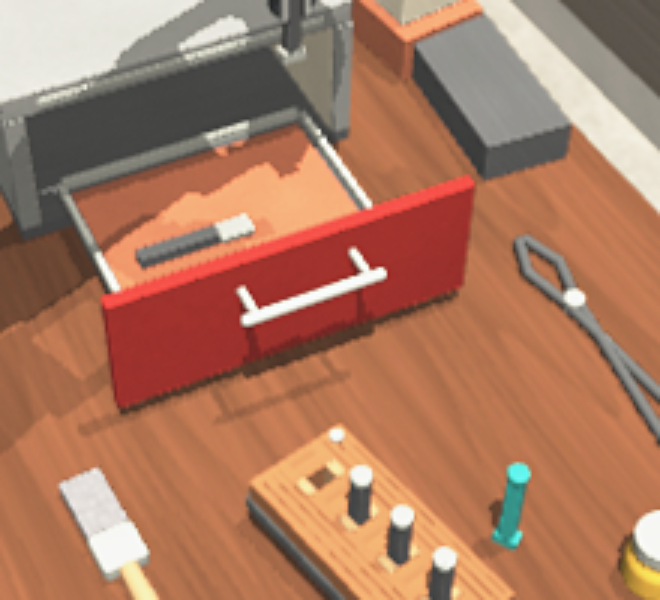

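```bash
python3 -c "
from h import *
print(proj('side',(.589,.28,.241)),proj('side',(.589,.28,.26)))
a=optics.grab_frame('side'); print(a[105:125,277].sum(1))"
```

```text
[276.39926921 118.39421969] [276.39911443 112.83064439]
[240 244 243 243 242 242 241 241 239 229 257 407 489 484 418 358 360 366
 371 375]
```

Emit:
carry_out:
  targets:
    - [[0.064,0.025,0.0],[0.001,0,0.001],0]
    - [[0.064,0.025,0.12],[0.001,0,0.001],0]
    - [[0.064,0.025,0.24],[0.001,0,0.001],0]
    - [[0.064,0.025,0.34],[0.001,0,0.001],0]
    - [[0.064,0.024,0.42],[0.001,0,0.001],0]
    - [[0.064,0.024,0.47],[0.001,0,0.001],0]
    - [[0.064,0.024,0.5],[0.001,0,0.001],0]
    - [[0.064,0.024,0.51],[0.001,0,0.001],0]
    - [[0.064,0.024,0.51],[0.001,0,0.001],0]

```text
clock: 13.5
tcp_pos: [0.6002, 0.3088, 0.0838]
ee_rot: [0.72, 0.694, 0.001, -0.001]
wrist_force: [-0.2, -0.1, -1.0]
width: 0.0127
```

```bash
python3 -c "
from h import *
rows(([*SL[0],.0825],YO,0));lean()"
```

```text
t 13.5 p [0.6002 0.3088 0.0838] w 0.0127 F [-0.2 -0.1 -1. ] q [0.37 0.47 1.58 0.   1.09 0.41]
[0.6    0.305  0.0825] -> [-0.0096, -0.0003, 0.0032] [-0.0001, -0.0006, 0.0012]
lean -0.0002 F [-0.2 -0.1 -1. ] M [ 0.04 -0.02 -0.04] p [0.6002 0.3088 0.0838] w 0.01274724108109665
```

Emit:
carry_out:
  targets:
    - [[-0.004,0,0.003],[0,0,0],0]
    - [[-0.004,0,0.005],[0,0,0],0]
    - [[-0.004,0,0.005],[0,0,0],0]
    - [[-0.004,0,0.005],[0,0,0],0]

```text
clock: 13.9
tcp_pos: [0.6006, 0.3074, 0.0824]
ee_rot: [0.72, 0.693, 0.001, -0.0]
wrist_force: [0.7, -0.1, -2.1]
width: 0.0125
```

Emit:
carry_out:
  targets:
    - [[0,0,0.004],[0,0,0],0]
    - [[0,0,0.007],[0,0,0],0]
    - [[0,0,0.009],[0,0,0],0]
    - [[0,0,0.009],[0,0,0],0]

```text
clock: 14.3
tcp_pos: [0.6009, 0.3076, 0.0818]
ee_rot: [0.72, 0.694, 0.001, -0.0]
wrist_force: [-3.4, -2.2, 10.6]
width: 0.0127
```

Emit:
carry_out:
  targets:
    - [[0,0,0],[0,0,0],0.5]
    - [[0,0,0],[0,0,0],0.5]
    - [[0,0,0],[0,0,0],0.5]
    - [[0,0,0],[0,0,0],0.5]
    - [[0,0,-0.05],[0,0,0],0.5]
    - [[0,0,-0.12],[0,0,0],0.5]
    - [[0,0,-0.24],[0,0,0],0.5]
    - [[0,0,-0.36],[0,0,0],0.5]
    - [[0,0,-0.48],[0,0,0],0.5]
    - [[0,0,-0.48],[0,0,0],0.5]

```text
clock: 15.3
tcp_pos: [0.6053, 0.309, 0.2848]
ee_rot: [0.72, 0.694, 0.009, 0.003]
wrist_force: [1.3, -0.6, 0.9]
width: 0.0426
```

```bash
python3 -c "
from h import *
p=punch(1)
rows(([*p[:2],.25],YBW,0),([*p[:2],.066],YBW,0))"
```

```text
t 15.3 p [0.6053 0.309  0.2848] w 0.0426 F [ 1.3 -0.6  0.9] q [0.37 0.28 1.43 0.   1.41 0.41]
[ 0.465  -0.0789  0.25  ] -> [-0.9831, -0.3153, 0.0725] [0.0057, -0.0023, -0.0696]
[ 0.465  -0.0789  0.066 ] -> [-0.9873, -0.3231, 0.5324] [0.0057, -0.0023, -0.0696]
```

Emit:
carry_out:
  targets:
    - [[-0.983,-0.315,0.0725],[0.006,-0.002,-0.07],0.5]
    - [[-0.983,-0.315,0.0725],[0.006,-0.002,-0.07],0.5]
    - [[-0.983,-0.315,0.0725],[0.006,-0.002,-0.07],0.5]
    - [[-0.983,-0.315,0.0725],[0.006,-0.002,-0.07],0.5]
    - [[-0.983,-0.315,0.0725],[0.006,-0.002,-0.07],0.5]
    - [[-0.983,-0.315,0.0725],[0.006,-0.002,-0.07],0.5]
    - [[-0.983,-0.315,0.0725],[0.006,-0.002,-0.07],0.5]
    - [[-0.983,-0.315,0.0725],[0.006,-0.002,-0.07],0.5]
    - [[-0.983,-0.315,0.0725],[0.006,-0.002,-0.07],0.5]
    - [[-0.983,-0.317,0.2],[0.006,-0.002,-0.07],0.5]
    - [[-0.985,-0.32,0.25],[0.006,-0.002,-0.07],0.5]
    - [[-0.985,-0.32,0.25],[0.006,-0.002,-0.07],0.5]

```text
clock: 16.5
tcp_pos: [0.4609, -0.0776, 0.1745]
ee_rot: [0.64, 0.768, -0.001, -0.005]
wrist_force: [-0.2, 0.3, 1.0]
width: 0.0428
```

```bash
python3 -c "
from h import *
p=punch(1)
rows(([*p[:2],.1],YBW,0),([*p[:2],.067],YBW,0))"
```

```text
t 16.5 p [ 0.4609 -0.0776  0.1745] w 0.0428 F [-0.2  0.3  1. ] q [-0.32 -0.06  2.02  0.    1.19 -0.5 ]
[ 0.465  -0.0789  0.1   ] -> [-0.0062, 0.0112, 0.1861] [-0.0028, -0.0019, 0.0003]
[ 0.465  -0.0789  0.067 ] -> [-0.0066, 0.0119, 0.2686] [-0.0028, -0.0019, 0.0003]
```

Emit:
carry_out:
  targets:
    - [[-0.006,0.01,0.05],[-0.003,-0.002,0],0.5]
    - [[-0.006,0.011,0.13],[-0.003,-0.002,0],0.5]
    - [[-0.0065,0.011,0.2],[-0.003,-0.002,0],0.5]
    - [[-0.0065,0.011,0.25],[-0.003,-0.002,0],0.5]
    - [[-0.0065,0.011,0.2675],[-0.003,-0.002,0],0.5]
    - [[-0.0065,0.011,0.2675],[-0.003,-0.002,0],0.5]
    - [[-0.0065,0.011,0.2675],[-0.003,-0.002,0],0.2]
    - [[-0.0065,0.011,0.2675],[-0.003,-0.002,0],0]
    - [[-0.0065,0.011,0.2675],[-0.003,-0.002,0],0]
    - [[-0.0065,0.011,0.2675],[-0.003,-0.002,0],0]
    - [[-0.0065,0.011,0.2675],[-0.003,-0.002,0],0]
  force: 100

```text
clock: 17.6
tcp_pos: [0.465, -0.0795, 0.0693]
ee_rot: [0.64, 0.769, -0.0, 0.001]
wrist_force: [-3.0, -0.7, 5.6]
width: 0.0132
```

```bash
python3 -c "
from h import *
lean();rock((.09,.178,.09,0,-.09,-.178,0))"
```

```text
lean -0.0006 F [-3.  -0.7  5.6] M [-0.05  0.62 -0.06] p [ 0.465  -0.0795  0.0693] w 0.013185024456856357
ee [ 0.64   0.769 -0.     0.001] M [-0.05  0.62 -0.06]
t 17.6 p [ 0.465  -0.0795  0.0693] w 0.0132 F [-3.  -0.7  5.6] q [-0.32  0.1   2.08 -0.    0.95 -0.5 ]
[ 0.4693 -0.0787  0.0691] -> [-0.0, 0.0111, 0.0005] [0.0288, 0.0005, 0.0004]
[ 0.4736 -0.0779  0.0685] -> [-0.0, 0.0218, 0.002] [0.0569, 0.0005, 0.0004]
[ 0.4693 -0.0787  0.0691] -> [-0.0, 0.0111, 0.0005] [0.0288, 0.0005, 0.0004]
[ 0.465  -0.0795  0.0693] -> [0.0, 0.0, 0.0] [0.0002, 0.0005, 0.0004]
[ 0.4606 -0.0803  0.0691] -> [0.0, -0.0111, 0.0005] [-0.0285, 0.0005, 0.0005]
[ 0.4564 -0.081   0.0685] -> [0.0, -0.0218, 0.0019] [-0.0565, 0.0005, 0.0005]
[ 0.465  -0.0795  0.0693] -> [0.0, 0.0, 0.0] [0.0002, 0.0005, 0.0004]
```

Emit:
carry_out:
  targets:
    - [[0,0.011,0.0005],[0.029,0,0],0]
    - [[0,0.0218,0.002],[0.0565,0,0],0]
    - [[0,0.0218,0.002],[0.0565,0,0],0]
    - [[0,0.0218,0.002],[0.0565,0,0],0]
    - [[0,0.011,0.0005],[0.029,0,0],0]
    - [[0,0,0],[0,0,0],0]
    - [[0,-0.011,0.0005],[-0.029,0,0],0]
    - [[0,-0.0218,0.002],[-0.0565,0,0],0]
    - [[0,-0.0218,0.002],[-0.0565,0,0],0]
    - [[0,-0.0218,0.002],[-0.0565,0,0],0]
    - [[0,-0.011,0.0005],[-0.029,0,0],0]
    - [[0,0,0],[0,0,0],0]

```text
clock: 18.8
tcp_pos: [0.4654, -0.0801, 0.0709]
ee_rot: [0.64, 0.768, -0.001, 0.001]
wrist_force: [-0.3, -0.8, -1.3]
width: 0.0131
```

```bash
python3 -c "
from h import *
lean();b=np.array([.465,-.0795,.0693])
rows((b,YBW,0),(b+[0,0,.02],YBW,0),(b+[0,0,.05],YBW,0))"
```

```text
lean 0.0003 F [-0.3 -0.8 -1.3] M [ 0.05 -0.03  0.02] p [ 0.4654 -0.0801  0.0709] w 0.01305387398585953
t 18.8 p [ 0.4654 -0.0801  0.0709] w 0.0131 F [-0.3 -0.8 -1.3] q [-0.32  0.1   2.08 -0.    0.96 -0.5 ]
[ 0.465  -0.0795  0.0693] -> [0.0017, -0.0008, 0.0041] [-0.0001, 0.0011, 0.0]
[ 0.465  -0.0795  0.0893] -> [0.0015, -0.0008, -0.0459] [-0.0001, 0.0011, 0.0]
[ 0.465  -0.0795  0.1193] -> [0.0012, -0.0008, -0.1209] [-0.0001, 0.0011, 0.0]
```

Pull gently and check the force.

Emit:
carry_out:
  targets:
    - [[0,0,-0.012],[0,0,0],0]
    - [[0,0,-0.025],[0,0,0],0]
    - [[0,0,-0.04],[0,0,0],0]
    - [[0,0,-0.04],[0,0,0],0]
  force: 120

```text
clock: 19.2
tcp_pos: [0.4631, -0.0783, 0.0831]
ee_rot: [0.641, 0.768, -0.001, -0.001]
wrist_force: [5.0, 0.5, -23.4]
width: 0.0126
```

```bash
python3 -c "
from h import *
lean()
rows((env.read_state()['tcp_pos']+[0,0,.2],YBW,0),([*SL[1],.29],YO,0))"
```

```text
lean 0.0019 F [  5.    0.5 -23.4] M [ 0.17 -1.26 -0.06] p [ 0.4631 -0.0783  0.0831] w 0.012639036683856424
t 19.2 p [ 0.4631 -0.0783  0.0831] w 0.0126 F [  5.    0.5 -23.4] q [-0.32  0.08  2.08 -0.    0.99 -0.5 ]
[ 0.4631 -0.0783  0.2831] -> [0.0002, -0.001, -0.5] [-0.0006, -0.0001, -0.0003]
[0.6   0.235 0.29 ] -> [0.7094, 0.476, -0.518] [-0.0006, -0.0, 0.0707]
```

```bash
python3 -c "
from h import *
crop('side',265,220,80,70,8,'pics/s6.png')"
```

```text
(no output)
```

View pics/s6.png

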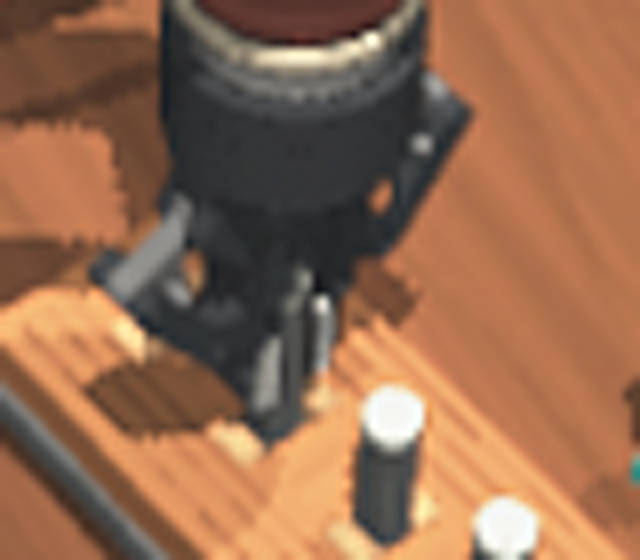

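Emit:
carry_out:
  targets:
    - [[0,0,0.015],[0,0,0],0]
    - [[0,0,0.028],[0,0,0],0]
    - [[0,0,0.034],[0,0,0],0]
    - [[0,0,0.036],[0,0,0],0]
    - [[0,0,0.036],[0,0,0],0]

```text
clock: 19.75
tcp_pos: [0.464, -0.0788, 0.0706]
ee_rot: [0.641, 0.768, -0.0, 0.0]
wrist_force: [-2.7, 0.4, 7.0]
width: 0.0126
```

```bash
python3 -c "
from h import *
lean()"
```

```text
lean 0.0004 F [-2.7  0.4  7. ] M [ 0.04  0.62 -0.  ] p [ 0.464  -0.0788  0.0706] w 0.01261709471863152
```

```bash
python3 -c "
from h import *
rock((.095,.188,0,-.095,-.188))"
```

```text
ee [ 0.641  0.768 -0.     0.   ] M [ 0.04  0.62 -0.  ]
t 19.75 p [ 0.464  -0.0788  0.0706] w 0.0126 F [-2.7  0.4  7. ] q [-0.32  0.1   2.09 -0.    0.96 -0.5 ]
[ 0.4687 -0.0779  0.0703] -> [0.0, 0.012, 0.0006] [0.0301, 0.0003, -0.0002]
[ 0.4733 -0.0771  0.0697] -> [0.0, 0.0236, 0.0022] [0.0597, 0.0003, -0.0002]
[ 0.464  -0.0788  0.0706] -> [0.0, 0.0, 0.0] [-0.0001, 0.0003, -0.0002]
[ 0.4593 -0.0797  0.0703] -> [-0.0, -0.012, 0.0006] [-0.0304, 0.0003, -0.0002]
[ 0.4547 -0.0805  0.0697] -> [-0.0, -0.0236, 0.0022] [-0.06, 0.0003, -0.0001]
```

Emit:
carry_out:
  targets:
    - [[0,0.013,0.0006],[0.03,0,0],0]
    - [[0,0.027,0.002],[0.058,0,0],0]
    - [[0,0.029,0.002],[0.058,0,0],0]
    - [[0,0.029,0.002],[0.058,0,0],0]
    - [[0,0.029,0.002],[0.058,0,0],0]

```text
clock: 20.25
tcp_pos: [0.4719, -0.0778, 0.0714]
ee_rot: [0.637, 0.765, -0.074, -0.061]
wrist_force: [-10.2, -2.5, 11.7]
width: 0.0131
```

```bash
python3 -c "
from h import *
lean()
b=np.array([.464,-.0788,.0706]);
f=lambda t,e=0:(b+.0506*np.sin(t)*XB+e*XB+.0506*(np.cos(t)-1)*np.array([0,0,1]),YBW,t)
rows(f(.09),f(0),f(-.09),f(-.182,-.002),(b+[0,0,.015],YBW,0))"
```

```text
lean 0.1934 F [-10.2  -2.5  11.7] M [-0.51  2.15 -0.03] p [ 0.4719 -0.0778  0.0714] w 0.013051256553378132
t 20.25 p [ 0.4719 -0.0778  0.0714] w 0.0131 F [-10.2  -2.5  11.7] q [-0.26  0.23  1.94 -0.09  1.14 -0.39]
[ 0.4685 -0.078   0.0704] -> [0.0011, -0.0078, 0.0041] [-0.0329, 0.0003, 0.0002]
[ 0.464  -0.0788  0.0706] -> [0.0011, -0.0191, 0.0058] [-0.0615, 0.0003, 0.0002]
[ 0.4595 -0.0796  0.0704] -> [0.0011, -0.0302, 0.0085] [-0.0902, 0.0003, 0.0002]
[ 0.453  -0.0808  0.0698] -> [0.0011, -0.0461, 0.0132] [-0.1195, 0.0003, 0.0002]
[ 0.464  -0.0788  0.0856] -> [0.0011, -0.0263, -0.031] [-0.0615, 0.0003, 0.0002]
```

Emit:
carry_out:
  targets:
    - [[0.001,-0.0078,0.004],[-0.033,0,0],0]
    - [[0.001,-0.019,0.006],[-0.0615,0,0],0]
    - [[0.001,-0.03,0.0085],[-0.09,0,0],0]
    - [[0.001,-0.046,0.013],[-0.1195,0,0],0]
    - [[0.001,-0.048,0.013],[-0.1195,0,0],0]
    - [[0.001,-0.048,0.013],[-0.1195,0,0],0]
    - [[0.001,-0.048,0.013],[-0.1195,0,0],0]

```text
clock: 20.95
tcp_pos: [0.4562, -0.0815, 0.0726]
ee_rot: [0.638, 0.764, 0.073, 0.063]
wrist_force: [6.0, 4.1, -2.0]
width: 0.0129
```

```bash
python3 -c "
from h import *
lean()
b=np.array([.464,-.0788,.0706]);
f=lambda t,e=0:(b+.0506*np.sin(t)*XB+e*XB+.0506*(np.cos(t)-1)*np.array([0,0,1]),YBW,t)
rows(f(-.09),f(0),(b+[0,0,.03],YBW,0))"
```

```text
lean -0.1922 F [ 6.   4.1 -2. ] M [ 0.54 -1.04  0.05] p [ 0.4562 -0.0815  0.0726] w 0.012885148835963374
t 20.95 p [ 0.4562 -0.0815  0.0726] w 0.0129 F [ 6.   4.1 -2. ] q [-0.4  -0.03  2.23  0.14  0.78 -0.67]
[ 0.4595 -0.0796  0.0704] -> [0.0031, 0.0077, 0.0071] [0.0325, 0.0012, -0.0004]
[ 0.464  -0.0788  0.0706] -> [0.0031, 0.0189, 0.0088] [0.0612, 0.0012, -0.0004]
[ 0.464  -0.0788  0.1006] -> [0.0029, 0.0333, -0.0648] [0.0612, 0.0012, -0.0004]
```

Emit:
carry_out:
  targets:
    - [[0.002,0.008,0.006],[0.0325,0,0],0]
    - [[0.002,0.018,0.008],[0.0612,0.001,0],0]
    - [[0.003,0.019,0.0085],[0.0612,0.001,0],0]
    - [[0.003,0.022,-0.008],[0.0612,0.001,0],0]
    - [[0.003,0.026,-0.028],[0.0612,0.001,0],0]
    - [[0.003,0.03,-0.047],[0.0612,0.001,0],0]
    - [[0.003,0.033,-0.064],[0.0612,0.001,0],0]
    - [[0.003,0.033,-0.064],[0.0612,0.001,0],0]

```text
clock: 21.75
tcp_pos: [0.465, -0.0793, 0.1021]
ee_rot: [0.641, 0.767, 0.001, 0.002]
wrist_force: [0.6, -0.9, -2.4]
width: 0.0126
```

```bash
python3 -c "
from h import *
lean()
rows((env.read_state()['tcp_pos']+[0,0,.2],YBW,0),([*SL[1],.29],YO,0))"
```

```text
lean -0.0035 F [ 0.6 -0.9 -2.4] M [ 0.01 -0.02  0.03] p [ 0.465  -0.0793  0.1021] w 0.012550270067555033
t 21.75 p [ 0.465  -0.0793  0.1021] w 0.0126 F [ 0.6 -0.9 -2.4] q [-0.32  0.04  2.07 -0.    1.02 -0.5 ]
[ 0.465  -0.0793  0.3021] -> [-0.0011, 0.0018, -0.5] [0.0011, 0.0007, -0.0006]
[0.6   0.235 0.29 ] -> [0.712, 0.4737, -0.4696] [0.0012, 0.0006, 0.0704]
```

Emit:
carry_out:
  targets:
    - [[0,0,-0.1],[0,0,0],0]
    - [[0,0,-0.22],[0,0,0],0]
    - [[0,0,-0.34],[0,0,0],0]
    - [[0,0,-0.46],[0,0,0],0]
    - [[0.1,0.066,-0.47],[0,0,0.03],0]
    - [[0.2,0.133,-0.47],[0,0,0.07],0]
    - [[0.3,0.2,-0.47],[0,0,0.07],0]
    - [[0.4,0.266,-0.47],[0,0,0.07],0]
    - [[0.5,0.333,-0.47],[0,0,0.07],0]
    - [[0.6,0.4,-0.47],[0,0,0.07],0]
    - [[0.71,0.474,-0.47],[0,0,0.07],0]
    - [[0.712,0.474,-0.47],[0,0,0.07],0]

```text
clock: 22.95
tcp_pos: [0.6008, 0.2401, 0.2886]
ee_rot: [0.72, 0.694, 0.002, 0.001]
wrist_force: [-0.7, 0.1, -2.0]
width: 0.0128
```

```bash
python3 -c "
from h import *
lean()
rows(([*SL[1],.29],YO,0),([*SL[1],.087],YO,0),([*SL[1],.083],YO,0))"
```

```text
lean -0.0034 F [-0.7  0.1 -2. ] M [-0.03  0.02 -0.  ] p [0.6008 0.2401 0.2886] w 0.012827265685043807
t 22.95 p [0.6008 0.2401 0.2886] w 0.0128 F [-0.7  0.1 -2. ] q [0.27 0.22 1.5  0.   1.42 0.31]
[0.6   0.235 0.29 ] -> [-0.0129, -0.0015, -0.0035] [0.001, -0.0005, 0.0019]
[0.6   0.235 0.087] -> [-0.0136, -0.0031, 0.504] [0.001, -0.0005, 0.0019]
[0.6   0.235 0.083] -> [-0.0137, -0.0031, 0.514] [0.001, -0.0005, 0.0019]
```

Emit:
carry_out:
  targets:
    - [[-0.013,-0.002,0.12],[0.001,0,0.002],0]
    - [[-0.013,-0.002,0.24],[0.001,0,0.002],0]
    - [[-0.013,-0.003,0.34],[0.001,0,0.002],0]
    - [[-0.013,-0.003,0.42],[0.001,0,0.002],0]
    - [[-0.013,-0.003,0.47],[0.001,0,0.002],0]
    - [[-0.013,-0.003,0.495],[0.001,0,0.002],0]
    - [[-0.013,-0.003,0.507],[0.001,0,0.002],0]
    - [[-0.013,-0.003,0.513],[0.001,0,0.002],0]
    - [[-0.013,-0.003,0.515],[0.001,0,0.002],0]
    - [[-0.013,-0.003,0.515],[0.001,0,0.002],0]

```text
clock: 23.95
tcp_pos: [0.6011, 0.2354, 0.0846]
ee_rot: [0.722, 0.692, 0.001, 0.0]
wrist_force: [-1.8, -0.3, 2.1]
width: 0.0128
```

Emit:
carry_out:
  targets:
    - [[0,0,0.003],[0,0,0],0]
    - [[0,0,0.003],[0,0,0],0.5]
    - [[0,0,0.003],[0,0,0],0.5]
    - [[0,0,0.002],[0,0,0],0.5]
    - [[0,0,0],[0,0,0],0.5]
    - [[0,0,-0.05],[0,0,0],0.5]
    - [[0,0,-0.12],[0,0,0],0.5]
    - [[0,0,-0.24],[0,0,0],0.5]
    - [[0,0,-0.36],[0,0,0],0.5]
    - [[0,0,-0.48],[0,0,0],0.5]
    - [[0,0,-0.48],[0,0,0],0.5]

```text
clock: 25.05
tcp_pos: [0.6055, 0.2365, 0.2876]
ee_rot: [0.722, 0.692, 0.01, 0.005]
wrist_force: [1.3, 1.0, 0.4]
width: 0.0427
```

```bash
python3 -c "
from h import *
p=punch(2)
rows(([*p[:2],.25],YBW,0),([*p[:2],.17],YBW,0))"
```

```text
t 25.05 p [0.6055 0.2365 0.2876] w 0.0427 F [1.3 1.  0.4] q [0.26 0.22 1.51 0.   1.4  0.31]
[ 0.474  -0.1281  0.25  ] -> [-0.9251, -0.2919, 0.0814] [0.0065, -0.0017, -0.0709]
[ 0.474  -0.1281  0.17  ] -> [-0.9266, -0.2958, 0.2814] [0.0065, -0.0017, -0.0709]
```

Emit:
carry_out:
  targets:
    - [[-0.925,-0.292,0.08],[0.006,-0.002,-0.07],0.5]
    - [[-0.925,-0.292,0.08],[0.006,-0.002,-0.07],0.5]
    - [[-0.925,-0.292,0.08],[0.006,-0.002,-0.07],0.5]
    - [[-0.925,-0.292,0.08],[0.006,-0.002,-0.07],0.5]
    - [[-0.925,-0.292,0.08],[0.006,-0.002,-0.07],0.5]
    - [[-0.925,-0.292,0.08],[0.006,-0.002,-0.07],0.5]
    - [[-0.925,-0.292,0.08],[0.006,-0.002,-0.07],0.5]
    - [[-0.925,-0.292,0.08],[0.006,-0.002,-0.07],0.5]
    - [[-0.925,-0.292,0.1],[0.006,-0.002,-0.07],0.5]
    - [[-0.926,-0.294,0.2],[0.006,-0.002,-0.07],0.5]
    - [[-0.9265,-0.295,0.27],[0.006,-0.002,-0.07],0.5]
    - [[-0.9265,-0.295,0.27],[0.006,-0.002,-0.07],0.5]

```text
clock: 26.25
tcp_pos: [0.4705, -0.1259, 0.1694]
ee_rot: [0.641, 0.767, -0.001, -0.004]
wrist_force: [-0.3, 1.1, -0.1]
width: 0.0429
```

```bash
python3 -c "
from h import *
p=punch(2)
rows(([*p[:2],.1],YBW,0),([*p[:2],.067],YBW,0))"
```

```text
t 26.25 p [ 0.4705 -0.1259  0.1694] w 0.0429 F [-0.3  1.1 -0.1] q [-0.41 -0.01  1.98  0.    1.18 -0.58]
[ 0.474  -0.1281  0.1   ] -> [-0.0078, 0.0088, 0.1735] [-0.0022, -0.0016, -0.0009]
[ 0.474  -0.1281  0.067 ] -> [-0.0082, 0.0094, 0.256] [-0.0022, -0.0016, -0.0009]
```

Emit:
carry_out:
  targets:
    - [[-0.008,0.008,0.05],[-0.002,-0.002,0],0.5]
    - [[-0.008,0.009,0.12],[-0.002,-0.002,0],0.5]
    - [[-0.008,0.009,0.19],[-0.002,-0.002,0],0.5]
    - [[-0.008,0.009,0.24],[-0.002,-0.002,0],0.5]
    - [[-0.008,0.009,0.256],[-0.002,-0.002,0],0.5]
    - [[-0.008,0.009,0.256],[-0.002,-0.002,0],0.5]
    - [[-0.008,0.009,0.256],[-0.002,-0.002,0],0.2]
    - [[-0.008,0.009,0.256],[-0.002,-0.002,0],0]
    - [[-0.008,0.009,0.256],[-0.002,-0.002,0],0]
    - [[-0.008,0.009,0.256],[-0.002,-0.002,0],0]
    - [[-0.008,0.009,0.256],[-0.002,-0.002,0],0]
  force: 120

```text
clock: 27.35
tcp_pos: [0.4745, -0.1287, 0.0689]
ee_rot: [0.641, 0.767, -0.001, 0.001]
wrist_force: [-3.5, -0.0, 5.9]
width: 0.0128
```

```bash
python3 -c "
from h import *
lean();rock((.09,.184,-.09,-.184))"
```

```text
lean 0.0 F [-3.5 -0.   5.9] M [ 0.02  0.47 -0.02] p [ 0.4745 -0.1287  0.0689] w 0.012775222669836498
ee [ 0.641  0.767 -0.001  0.001] M [ 0.02  0.47 -0.02]
t 27.35 p [ 0.4745 -0.1287  0.0689] w 0.0128 F [-3.5 -0.   5.9] q [-0.41  0.14  2.04 -0.    0.96 -0.58]
[ 0.4788 -0.1279  0.0687] -> [0.0, 0.011, 0.0005] [0.0287, 0.0008, -0.0008]
[ 0.4833 -0.1271  0.0681] -> [0.0001, 0.0224, 0.0021] [0.0586, 0.0008, -0.0009]
[ 0.4702 -0.1295  0.0687] -> [-0.0, -0.011, 0.0005] [-0.0287, 0.0009, -0.0007]
[ 0.4657 -0.1303  0.0681] -> [-0.0, -0.0224, 0.0021] [-0.0586, 0.0009, -0.0007]
```

Emit:
carry_out:
  targets:
    - [[0,0.012,0.0005],[0.029,0,0],0]
    - [[0,0.026,0.002],[0.058,0,0],0]
    - [[0,0.028,0.002],[0.058,0,0],0]
    - [[0,0.028,0.002],[0.058,0,0],0]
    - [[0,0.012,0.0005],[0.029,0,0],0]
    - [[0,0,0],[0,0,0],0]
    - [[0,-0.012,0.0005],[-0.029,0,0],0]
    - [[0,-0.026,0.002],[-0.058,0,0],0]
    - [[0,-0.028,0.002],[-0.058,0,0],0]
    - [[0,-0.028,0.002],[-0.058,0,0],0]
    - [[0,-0.012,0.0005],[-0.029,0,0],0]
    - [[0,0,0],[0,0,0],0]

```text
clock: 28.55
tcp_pos: [0.4751, -0.1293, 0.0705]
ee_rot: [0.642, 0.767, -0.002, 0.002]
wrist_force: [-0.1, 1.1, -1.7]
width: 0.0129
```

Emit:
carry_out:
  targets:
    - [[0,0,-0.012],[0,0,0],0]
    - [[0,0,-0.025],[0,0,0],0]
    - [[0,0,-0.04],[0,0,0],0]
    - [[0,0,-0.04],[0,0,0],0]

```text
clock: 28.95
tcp_pos: [0.4753, -0.1297, 0.0881]
ee_rot: [0.642, 0.767, -0.001, 0.003]
wrist_force: [-1.6, 0.0, -1.6]
width: 0.0126
```

```bash
python3 -c "
from h import *
lean()
rows(([*SL[2],.29],YO,0))"
```

```text
lean -0.001 F [-1.6  0.  -1.6] M [0.05 0.12 0.01] p [ 0.4753 -0.1297  0.0881] w 0.012581553644498518
t 28.95 p [ 0.4753 -0.1297  0.0881] w 0.0126 F [-1.6  0.  -1.6] q [-0.41  0.11  2.03 -0.01  0.99 -0.58]
[0.54  0.235 0.29 ] -> [0.8661, 0.32, -0.5095] [0.0005, 0.0018, 0.0696]
```

Emit:
carry_out:
  targets:
    - [[0,0,-0.08],[0,0,0],0]
    - [[0,0,-0.2],[0,0,0],0]
    - [[0,0,-0.32],[0,0,0],0]
    - [[0,0,-0.44],[0,0,0],0]
    - [[0.08,0.03,-0.505],[0,0,0.03],0]
    - [[0.19,0.07,-0.505],[0,0,0.07],0]
    - [[0.3,0.11,-0.505],[0,0,0.07],0]
    - [[0.415,0.153,-0.505],[0,0,0.07],0]
    - [[0.53,0.196,-0.505],[0,0,0.07],0]
    - [[0.645,0.239,-0.505],[0,0,0.07],0]
    - [[0.76,0.281,-0.505],[0,0,0.07],0]
    - [[0.86,0.32,-0.505],[0,0,0.07],0]

```text
clock: 30.15
tcp_pos: [0.5403, 0.2347, 0.289]
ee_rot: [0.722, 0.692, -0.0, 0.003]
wrist_force: [1.5, -0.5, -1.6]
width: 0.0128
```

```bash
python3 -c "
from h import *
lean()
rows(([*SL[2],.29],YO,0),([*SL[2],.083],YO,0),([*SL[2],.082],YO,0))"
```

```text
lean -0.0031 F [ 1.5 -0.5 -1.6] M [-0.01 -0.04  0.01] p [0.5403 0.2347 0.289 ] w 0.01278985436147013
t 30.15 p [0.5403 0.2347 0.289 ] w 0.0128 F [ 1.5 -0.5 -1.6] q [ 0.29  0.1   1.64 -0.01  1.4   0.34]
[0.54  0.235 0.29 ] -> [0.0007, -0.0006, -0.0024] [0.0013, 0.0013, -0.0003]
[0.54  0.235 0.083] -> [0.0028, -0.0028, 0.5151] [0.0013, 0.0013, -0.0003]
[0.54  0.235 0.082] -> [0.0028, -0.0028, 0.5176] [0.0013, 0.0013, -0.0003]
```

Emit:
carry_out:
  targets:
    - [[0,0,0.12],[0.001,0.001,0],0]
    - [[0.001,-0.001,0.24],[0.001,0.001,0],0]
    - [[0.002,-0.002,0.34],[0.001,0.001,0],0]
    - [[0.003,-0.003,0.42],[0.001,0.001,0],0]
    - [[0.003,-0.003,0.47],[0.001,0.001,0],0]
    - [[0.003,-0.003,0.495],[0.001,0.001,0],0]
    - [[0.003,-0.003,0.508],[0.001,0.001,0],0]
    - [[0.003,-0.003,0.515],[0.001,0.001,0],0]
    - [[0.003,-0.003,0.518],[0.001,0.001,0],0]
    - [[0.003,-0.003,0.52],[0.001,0.001,0],0]

```text
clock: 31.15
tcp_pos: [0.5411, 0.2354, 0.0829]
ee_rot: [0.722, 0.692, 0.001, 0.001]
wrist_force: [-0.3, -0.5, 4.3]
width: 0.0131
```

Emit:
carry_out:
  targets:
    - [[0,0,0],[0,0,0],0.5]
    - [[0,0,0],[0,0,0],0.5]
    - [[0,0,0],[0,0,0],0.5]
    - [[0,0,0],[0,0,0],0.5]
    - [[0,0,-0.05],[0,0,0],0.5]
    - [[0,0,-0.12],[0,0,0],0.5]
    - [[0,0,-0.24],[0,0,0],0.5]
    - [[0,0,-0.36],[0,0,0],0.5]
    - [[0,0,-0.48],[0,0,0],0.5]
    - [[0,0,-0.48],[0,0,0],0.5]

```text
clock: 32.15
tcp_pos: [0.5452, 0.237, 0.2851]
ee_rot: [0.722, 0.692, 0.009, 0.005]
wrist_force: [0.9, -0.5, 1.3]
width: 0.043
```

```bash
python3 -c "
from h import *
p=punch(3)
rows(([*p[:2],.25],YBW,0),([*p[:2],.17],YBW,0))"
```

```text
t 32.15 p [0.5452 0.237  0.2851] w 0.043 F [ 0.9 -0.5  1.3] q [ 0.29  0.1   1.64 -0.    1.38  0.34]
[ 0.483  -0.1773  0.25  ] -> [-1.0418, -0.1128, 0.0796] [0.0065, -0.0011, -0.0712]
[ 0.483  -0.1773  0.17  ] -> [-1.0429, -0.1168, 0.2795] [0.0065, -0.0011, -0.0712]
```

Emit:
carry_out:
  targets:
    - [[-1,-0.112,0.08],[0.006,-0.001,-0.07],0.5]
    - [[-1,-0.112,0.08],[0.006,-0.001,-0.07],0.5]
    - [[-1,-0.112,0.08],[0.006,-0.001,-0.07],0.5]
    - [[-1,-0.112,0.08],[0.006,-0.001,-0.07],0.5]
    - [[-1,-0.112,0.08],[0.006,-0.001,-0.07],0.5]
    - [[-1,-0.112,0.08],[0.006,-0.001,-0.07],0.5]
    - [[-1,-0.112,0.08],[0.006,-0.001,-0.07],0.5]
    - [[-1,-0.112,0.08],[0.006,-0.001,-0.07],0.5]
    - [[-1,-0.112,0.1],[0.006,-0.001,-0.07],0.5]
    - [[-1,-0.115,0.2],[0.006,-0.001,-0.07],0.5]
    - [[-1,-0.116,0.24],[0.006,-0.001,-0.07],0.5]
    - [[-1,-0.116,0.24],[0.006,-0.001,-0.07],0.5]

```text
clock: 33.35
tcp_pos: [0.4809, -0.1584, 0.1817]
ee_rot: [0.642, 0.767, -0.0, -0.004]
wrist_force: [-0.3, 0.2, 0.9]
width: 0.0428
```

```bash
python3 -c "
from h import *
p=punch(3)
rows(([*p[:2],.17],YBW,0),([*p[:2],.067],YBW,0))"
```

```text
t 33.35 p [ 0.4809 -0.1584  0.1817] w 0.0428 F [-0.3  0.2  0.9] q [-0.46  0.02  1.93  0.    1.2  -0.64]
[ 0.483  -0.1773  0.17  ] -> [-0.0475, -0.0029, 0.029] [-0.0016, -0.0017, -0.0012]
[ 0.483  -0.1773  0.067 ] -> [-0.0489, -0.0016, 0.2865] [-0.0016, -0.0017, -0.0012]
```

Emit:
carry_out:
  targets:
    - [[-0.047,-0.003,0.02],[-0.002,-0.002,-0.001],0.5]
    - [[-0.048,-0.003,0.07],[-0.002,-0.002,-0.001],0.5]
    - [[-0.048,-0.002,0.15],[-0.002,-0.002,-0.001],0.5]
    - [[-0.049,-0.002,0.22],[-0.002,-0.002,-0.001],0.5]
    - [[-0.049,-0.002,0.27],[-0.002,-0.002,-0.001],0.5]
    - [[-0.049,-0.002,0.2865],[-0.002,-0.002,-0.001],0.5]
    - [[-0.049,-0.002,0.2865],[-0.002,-0.002,-0.001],0.5]
    - [[-0.049,-0.002,0.2865],[-0.002,-0.002,-0.001],0.2]
    - [[-0.049,-0.002,0.2865],[-0.002,-0.002,-0.001],0]
    - [[-0.049,-0.002,0.2865],[-0.002,-0.002,-0.001],0]
    - [[-0.049,-0.002,0.2865],[-0.002,-0.002,-0.001],0]
    - [[-0.049,-0.002,0.2865],[-0.002,-0.002,-0.001],0]

```text
clock: 34.55
tcp_pos: [0.4839, -0.1781, 0.069]
ee_rot: [0.641, 0.768, 0.0, 0.002]
wrist_force: [-0.8, 1.0, 5.8]
width: 0.0127
```

```bash
python3 -c "
from h import *
lean()"
```

```text
lean -0.003 F [-0.8  1.   5.8] M [ 0.09  0.35 -0.02] p [ 0.4839 -0.1781  0.069 ] w 0.012726076499744398
```

Emit:
carry_out:
  targets:
    - [[0,0.012,0.0005],[0.03,0,0],0]
    - [[0,0.026,0.002],[0.059,0,0],0]
    - [[0,0.028,0.002],[0.059,0,0],0]
    - [[0,0.028,0.002],[0.059,0,0],0]
    - [[0,0.012,0.0005],[0.029,0,0],0]
    - [[0,0,0],[0,0,0],0]
    - [[0,-0.012,0.0005],[-0.029,0,0],0]
    - [[0,-0.026,0.002],[-0.057,0,0],0]
    - [[0,-0.028,0.002],[-0.057,0,0],0]
    - [[0,-0.028,0.002],[-0.057,0,0],0]
    - [[0,-0.012,0.0005],[-0.029,0,0],0]
    - [[0,0,0],[0,0,0],0]

```text
clock: 35.75
tcp_pos: [0.4842, -0.1787, 0.0702]
ee_rot: [0.641, 0.767, -0.001, 0.002]
wrist_force: [0.0, -0.2, -1.8]
width: 0.0128
```

Emit:
carry_out:
  targets:
    - [[0,0,-0.012],[0,0,0],0]
    - [[0,0,-0.025],[0,0,0],0]
    - [[0,0,-0.04],[0,0,0],0]
    - [[0,0,-0.04],[0,0,0],0]

```text
clock: 36.15
tcp_pos: [0.4846, -0.1792, 0.0879]
ee_rot: [0.641, 0.767, -0.0, 0.004]
wrist_force: [0.0, -0.2, -1.7]
width: 0.0126
```

```bash
python3 -c "
from h import *
lean()
rows(([*SL[3],.29],YO,0))"
```

```text
lean -0.004 F [ 0.  -0.2 -1.7] M [ 0.04  0.07 -0.02] p [ 0.4846 -0.1792  0.0879] w 0.012625327677921164
t 36.15 p [ 0.4846 -0.1792  0.0879] w 0.0126 F [ 0.  -0.2 -1.7] q [-0.49  0.16  1.98 -0.    1.   -0.67]
[0.48  0.235 0.29 ] -> [1.0182, 0.1742, -0.5106] [0.0015, 0.0018, 0.0701]
```

Emit:
carry_out:
  targets:
    - [[0,0,-0.08],[0,0,0],0]
    - [[0,0,-0.2],[0,0,0],0]
    - [[0,0,-0.32],[0,0,0],0]
    - [[0,0,-0.44],[0,0,0],0]
    - [[0.09,0.01,-0.505],[0,0,0.03],0]
    - [[0.21,0.03,-0.505],[0.001,0.001,0.07],0]
    - [[0.33,0.05,-0.505],[0.001,0.001,0.07],0]
    - [[0.45,0.075,-0.505],[0.001,0.001,0.07],0]
    - [[0.57,0.095,-0.505],[0.001,0.001,0.07],0]
    - [[0.69,0.12,-0.505],[0.001,0.001,0.07],0]
    - [[0.81,0.14,-0.505],[0.001,0.001,0.07],0]
    - [[0.93,0.16,-0.505],[0.001,0.001,0.07],0]

```text
clock: 37.35
tcp_pos: [0.4801, 0.2009, 0.2887]
ee_rot: [0.722, 0.692, 0.001, 0.002]
wrist_force: [1.1, -1.1, -1.6]
width: 0.0127
```

```bash
python3 -c "
from h import *
lean()
rows(([*SL[3],.29],YO,0),([*SL[3],.082],YO,0))"
```

```text
lean -0.0035 F [ 1.1 -1.1 -1.6] M [ 0.   -0.05  0.06] p [0.4801 0.2009 0.2887] w 0.012652861194468106
t 37.35 p [0.4801 0.2009 0.2887] w 0.0127 F [ 1.1 -1.1 -1.6] q [ 0.26 -0.05  1.79 -0.    1.4   0.31]
[0.48  0.235 0.29 ] -> [0.0852, -0.0039, -0.0033] [0.0012, 0.0004, -0.0001]
[0.48  0.235 0.082] -> [0.0859, -0.0059, 0.5167] [0.0012, 0.0004, -0.0001]
```

Emit:
carry_out:
  targets:
    - [[0.085,-0.004,0.0],[0.001,0,0],0]
    - [[0.085,-0.004,0.12],[0.001,0,0],0]
    - [[0.085,-0.005,0.24],[0.001,0,0],0]
    - [[0.086,-0.005,0.34],[0.001,0,0],0]
    - [[0.086,-0.006,0.42],[0.001,0,0],0]
    - [[0.086,-0.006,0.47],[0.001,0,0],0]
    - [[0.086,-0.006,0.495],[0.001,0,0],0]
    - [[0.086,-0.006,0.508],[0.001,0,0],0]
    - [[0.086,-0.006,0.515],[0.001,0,0],0]
    - [[0.086,-0.006,0.518],[0.001,0,0],0]
    - [[0.086,-0.006,0.519],[0.001,0,0],0]

```text
clock: 38.45
tcp_pos: [0.4811, 0.2353, 0.083]
ee_rot: [0.722, 0.692, 0.001, 0.001]
wrist_force: [-1.4, -1.0, 5.7]
width: 0.0125
```

Emit:
carry_out:
  targets:
    - [[0,0,0],[0,0,0],0.5]
    - [[0,0,0],[0,0,0],0.5]
    - [[0,0,0],[0,0,0],0.5]
    - [[0,0,0],[0,0,0],0.5]
    - [[0,0,-0.05],[0,0,0],0.5]
    - [[0,0,-0.12],[0,0,0],0.5]
    - [[0,0,-0.24],[0,0,0],0.5]
    - [[0,0,-0.36],[0,0,0],0.5]
    - [[0,0,-0.48],[0,0,0],0.5]
    - [[0,0,-0.48],[0,0,0],0.2]

```text
clock: 39.45
tcp_pos: [0.4853, 0.2372, 0.2844]
ee_rot: [0.722, 0.692, 0.008, 0.005]
wrist_force: [0.8, 1.2, 0.2]
width: 0.0291
```

```bash
python3 -c "
from h import *
rows(([.516,-.03,.28],YO,0),([.516,-.03,.12],YO,0))"
```

```text
t 39.45 p [0.4853 0.2372 0.2844] w 0.0291 F [0.8 1.2 0.2] q [ 0.33 -0.02  1.77 -0.    1.37  0.37]
[ 0.516 -0.03   0.28 ] -> [-0.6641, 0.1046, 0.0094] [0.006, -0.0018, -0.0001]
[ 0.516 -0.03   0.12 ] -> [-0.6663, 0.0971, 0.4093] [0.006, -0.0018, -0.0001]
```

Emit:
carry_out:
  targets:
    - [[-0.1,0.016,0.01],[0.006,-0.002,0],0.2]
    - [[-0.22,0.035,0.01],[0.006,-0.002,0],0]
    - [[-0.34,0.053,0.01],[0.006,-0.002,0],0]
    - [[-0.46,0.07,0.01],[0.006,-0.002,0],0]
    - [[-0.58,0.09,0.01],[0.006,-0.002,0],0]
    - [[-0.664,0.104,0.05],[0.006,-0.002,0],0]
    - [[-0.665,0.103,0.15],[0.006,-0.002,0],0]
    - [[-0.665,0.1,0.25],[0.006,-0.002,0],0]
    - [[-0.666,0.097,0.35],[0.006,-0.002,0],0]
    - [[-0.666,0.097,0.42],[0.006,-0.002,0],0]
    - [[-0.666,0.097,0.43],[0.006,-0.002,0],0]
    - [[-0.666,0.097,0.43],[0.006,-0.002,0],0]

```text
clock: 40.65
tcp_pos: [0.5153, -0.0297, 0.1108]
ee_rot: [0.722, 0.692, -0.001, -0.001]
wrist_force: [-0.1, 0.3, 1.1]
width: 0.0001
```

```bash
python3 -c "
from h import *
rows(([.518,.06,.112],YO,0),([.519,.085,.112],YO,0))
a=optics.grab_frame('side');b=optics.grab_frame('top')
k=np.hstack([cv2.resize(a[130:250,180:340],(400,300),interpolation=cv2.INTER_CUBIC),cv2.resize(b[140:260,160:320],(400,300),interpolation=cv2.INTER_CUBIC)])
cv2.imwrite('pics/c7.png',k[...,::-1])"
```

```text
t 40.65 p [ 0.5153 -0.0297  0.1108] w 0.0001 F [-0.1  0.3  1.1] q [-0.19  0.13  1.96 -0.    1.05 -0.15]
[0.518 0.06  0.112] -> [0.2242, -0.0027, -0.0031] [-0.0008, 0.0001, -0.0]
[0.519 0.085 0.112] -> [0.2868, -0.0028, -0.0031] [-0.0008, 0.0001, -0.0]
```

View pics/c7.png

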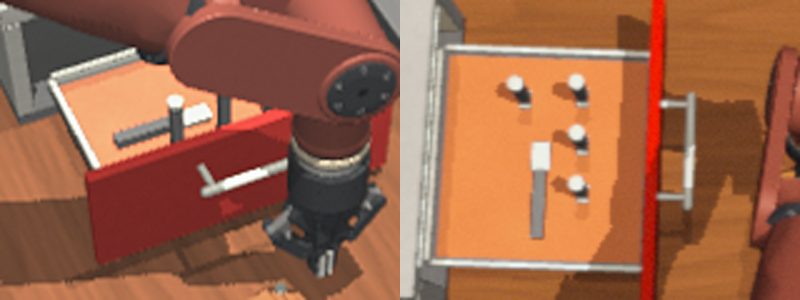

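Emit:
carry_out:
  targets:
    - [[0.1,-0.001,-0.003],[-0.001,0,0],0]
    - [[0.2,-0.002,-0.003],[-0.001,0,0],0]
    - [[0.23,-0.003,-0.003],[-0.001,0,0],0]
    - [[0.24,-0.003,-0.003],[-0.001,0,0],0]
    - [[0.25,-0.003,-0.003],[-0.001,0,0],0]
    - [[0.26,-0.003,-0.003],[-0.001,0,0],0]
    - [[0.27,-0.003,-0.003],[-0.001,0,0],0]
    - [[0.28,-0.003,-0.003],[-0.001,0,0],0]
    - [[0.29,-0.003,-0.003],[-0.001,0,0],0]
    - [[0.3,-0.003,-0.003],[-0.001,0,0],0]
    - [[0.31,-0.003,-0.003],[-0.001,0,0],0]
    - [[0.32,-0.003,-0.003],[-0.001,0,0],0]

```text
clock: 41.95
tcp_pos: [0.5218, 0.0972, 0.1145]
ee_rot: [0.722, 0.692, 0.001, 0.003]
wrist_force: [0.8, -4.9, -0.3]
width: 0.0002
```

Emit:
carry_out:
  targets:
    - [[0.014,0,0.002],[0,0,0],0]
    - [[0.028,0,0.004],[0,0,0],0]
    - [[0.042,0,0.006],[0,0,0],0]
    - [[0.056,0,0.006],[0,0,0],0]
    - [[0.07,0,0.006],[0,0,0],0]
    - [[0.084,0,0.006],[0,0,0],0]
    - [[0.098,0,0.006],[0,0,0],0]
    - [[0.112,0,0.006],[0,0,0],0]
    - [[0.126,0,0.006],[0,0,0],0]
    - [[0.14,0,0.006],[0,0,0],0]
    - [[0.154,0,0.006],[0,0,0],0]
    - [[0.168,0,0.006],[0,0,0],0]

```text
clock: 43.15
tcp_pos: [0.5252, 0.1649, 0.1121]
ee_rot: [0.722, 0.692, 0.001, 0.004]
wrist_force: [1.1, -4.6, 2.9]
width: 0.0002
```

Emit:
carry_out:
  targets:
    - [[0.014,0,0],[0,0,0],0]
    - [[0.028,0,0],[0,0,0],0]
    - [[0.042,0,0],[0,0,0],0]
    - [[0.056,0,0],[0,0,0],0]
    - [[0.07,0,0],[0,0,0],0]
    - [[0.084,0,0],[0,0,0],0]
    - [[0.098,0,0],[0,0,0],0]
    - [[0.112,0,0],[0,0,0],0]
    - [[0.126,0,0],[0,0,0],0]
    - [[0.14,0,0],[0,0,0],0]
    - [[0.154,0,0],[0,0,0],0]
    - [[0.168,0,0],[0,0,0],0]

```text
clock: 44.35
tcp_pos: [0.5281, 0.2324, 0.1119]
ee_rot: [0.722, 0.692, 0.002, 0.004]
wrist_force: [2.2, -5.9, 4.5]
width: -0.0
```

Emit:
carry_out:
  targets:
    - [[0.014,0,0],[0,0,0],0]
    - [[0.028,0,0],[0,0,0],0]
    - [[0.042,0,0],[0,0,0],0]
    - [[0.056,0,0],[0,0,0],0]
    - [[0.07,0,0],[0,0,0],0]
    - [[0.084,0,0],[0,0,0],0]
    - [[0.098,0,0],[0,0,0],0]
    - [[0.112,0,0],[0,0,0],0]
    - [[0.126,0,0],[0,0,0],0]
    - [[0.14,0,0],[0,0,0],0]

```text
clock: 45.35
tcp_pos: [0.5303, 0.2886, 0.1117]
ee_rot: [0.722, 0.692, 0.001, 0.004]
wrist_force: [1.2, -3.7, 3.1]
width: 0.0001
```

```bash
python3 -c "
from h import *
lean(); rows(([.528,.33,.115],YO,0))
a=optics.grab_frame('top'); np.save('tp.npy',a)
hsv=cv2.cvtColor(a,cv2.COLOR_RGB2HSV); m=(((hsv[...,0]<5)|(hsv[...,0]>176))&(hsv[...,1]>220)&(hsv[...,2]>180)).astype(np.uint8)
m[:, :150]=0; m[300:]=0
ys,xs=np.nonzero(m); print(len(xs),xs.min(),xs.max(),ys.min(),ys.max())
for r in (150,200,240):
  c=xs[ys==r]
  if len(c): print(r,c.min(),c.max(),onz('top',c.min(),r,.16),onz('top',c.max(),r,.16))"
```

```text
lean -0.0062 F [ 1.2 -3.7  3.1] M [-0.73 -0.24 -0.02] p [0.5303 0.2886 0.1117] w 0.00010902137048714458
t 45.35 p [0.5303 0.2886 0.1117] w 0.0001 F [ 1.2 -3.7  3.1] q [ 0.39  0.3   1.76 -0.01  1.08  0.43]
[0.528 0.33  0.115] -> [0.1032, -0.0101, -0.0088] [0.0023, 0.0011, -0.0]
122 188 439 136 218
150 192 195 [0.66283832 0.34558854 0.16      ] [0.66277213 0.33690217 0.16      ]
200 188 190 [0.51568687 0.35440045 0.16      ] [0.51563461 0.34870659 0.16      ]
```

Emit:
carry_out:
  targets:
    - [[0.01,0,0],[0,0,0],0]
    - [[0.02,0,0],[0,0,0],0]
    - [[0.03,0,0],[0,0,0],0]
    - [[0.04,0,0],[0,0,0],0]
    - [[0.05,0,0],[0,0,0],0]
    - [[0.06,0,0],[0,0,0],0]
    - [[0.07,0,0],[0,0,0],0]
    - [[0.08,0,0],[0,0,0],0]
    - [[0.09,0,0],[0,0,0],0]

```text
clock: 46.3
tcp_pos: [0.5313, 0.3261, 0.1112]
ee_rot: [0.722, 0.692, 0.001, 0.003]
wrist_force: [0.1, -4.5, 2.0]
width: -0.0001
```

Emit:
carry_out:
  targets:
    - [[0.006,0,0],[0,0,0],0]
    - [[0.012,0,0],[0,0,0],0]
    - [[0.018,0,0],[0,0,0],0]
    - [[0.024,0,0],[0,0,0],0]
    - [[0.024,0,0],[0,0,0],0]

```text
clock: 46.8
tcp_pos: [0.5316, 0.3338, 0.1112]
ee_rot: [0.722, 0.692, -0.0, 0.004]
wrist_force: [0.7, -9.1, 5.6]
width: -0.0
```

Emit:
carry_out:
  targets:
    - [[0.008,0,0],[0,0,0],0]
    - [[0.014,0,0],[0,0,0],0]
    - [[0.014,0,0],[0,0,0],0]
    - [[0.014,0,0],[0,0,0],0]

```text
clock: 47.2
tcp_pos: [0.5316, 0.3338, 0.1113]
ee_rot: [0.721, 0.693, -0.005, 0.007]
wrist_force: [-0.3, -17.6, 8.3]
width: -0.0001
```

```bash
python3 -c "
from h import *
lean()
a=optics.grab_frame('side');b=optics.grab_frame('top')
k=np.hstack([cv2.resize(a[100:220,160:320],(400,300),interpolation=cv2.INTER_CUBIC),cv2.resize(b[140:260,110:270],(400,300),interpolation=cv2.INTER_CUBIC)])
cv2.imwrite('pics/c8.png',k[...,::-1])"
```

```text
lean 0.0012 F [ -0.3 -17.6   8.3] M [-2.8  -0.   -0.02] p [0.5316 0.3338 0.1113] w -6.359789834254205e-05
```

View pics/c8.png

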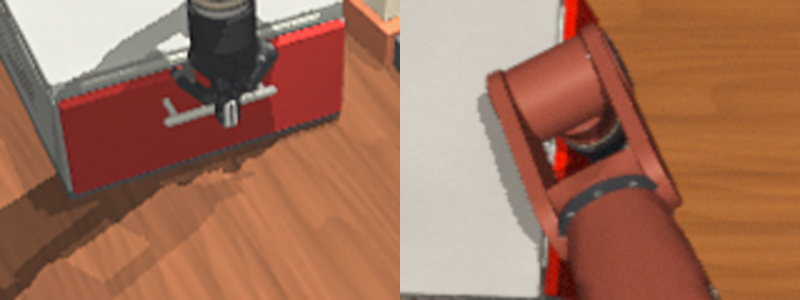

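Emit:
carry_out:
  targets:
    - [[-0.01,0,0],[0,0,0],0]
    - [[-0.04,0,0],[0,0,0],0]
    - [[-0.1,0,0],[0,0,0],0]
    - [[-0.18,0,0],[0,0,0],0]
    - [[-0.28,0,-0.06],[0,0,0],0]
    - [[-0.38,0,-0.15],[0,0,0],0]
    - [[-0.48,0,-0.24],[0,0,0],0.5]
    - [[-0.6,0,-0.32],[0,0,0],0.5]
    - [[-0.72,0,-0.36],[0,0,0],0.5]
    - [[-0.84,0,-0.36],[0,0,0],0.5]
    - [[-0.94,0,-0.36],[0,0,0],0.5]
    - [[-0.94,0,-0.36],[0,0,0],0.5]

```text
clock: 48.5
tcp_pos: [0.516, -0.0435, 0.2623]
ee_rot: [0.723, 0.69, -0.005, 0.008]
wrist_force: [-0.4, 0.1, -0.2]
width: 0.0427
```

```bash
python3 -c "
from h import *
lean(); rows(([.53,-.3585,.24],2.18,0))
a=optics.grab_frame('side');b=optics.grab_frame('top')
k=np.hstack([cv2.resize(a[315:365,365:415],(400,400),interpolation=cv2.INTER_CUBIC),cv2.resize(b[170:220,400:450],(400,400),interpolation=cv2.INTER_CUBIC)])
cv2.imwrite('pics/c9.png',k[...,::-1])"
```

```text
lean -0.0007 F [-0.4  0.1 -0.2] M [ 0.03  0.01 -0.02] p [ 0.516  -0.0435  0.2623] w 0.04272893161039343
t 48.5 p [ 0.516  -0.0435  0.2623] w 0.0427 F [-0.4  0.1 -0.2] q [-0.21 -0.04  1.83 -0.02  1.34 -0.16]
[ 0.53   -0.3585  0.24  ] -> [-0.7838, 0.0714, 0.0704] [-0.0004, 0.0061, -0.2088]
```

View pics/c9.png

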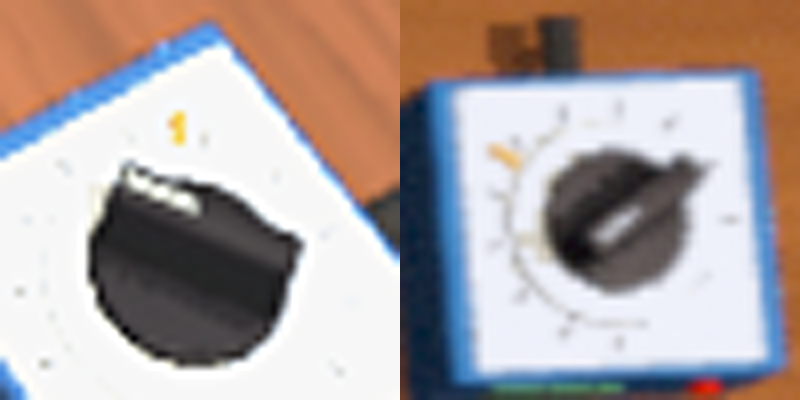

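```bash
python3 -c "
from h import *
T=lambda x,y,z:onz('top',400+(x-400)/8-.44,170+y/8-.44,z)
S=lambda x,y,z:onz('side',365+x/8-.44,315+y/8-.44,z)
c=T(618,220,.08);print('axis',c)
for n,a,b in (('top',T(595,240,.114),T(645,207,.114)),('side',S(130,178,.114),S(198,210,.114))):
  print(n,a,b,np.degrees(np.arctan2(*(a-b)[1::-1])))
m=T(505,155,.07);m2=S(178,128,.07);print(m,m2)
for ax in (c,np.array([.530,-.3585,0])):
  for q in(m,m2,(m+m2)/2): print(np.degrees(np.arctan2(*(q-ax)[1::-1])),np.hypot(*(q-ax)[:2]))
"
```

```text
axis [ 0.53189405 -0.35724385  0.08      ]
top [ 0.51851256 -0.33699621  0.114     ] [ 0.53080193 -0.35642516  0.114     ] 122.3145381967799
side [ 0.51954408 -0.34108555  0.114     ] [ 0.53029133 -0.35729758  0.114     ] 123.54111713081444
[ 0.55941803 -0.3183616   0.07      ] [ 0.55971825 -0.31868439  0.07      ]
54.706069456693186 0.047638203673354564
54.186079201111056 0.047550159409712627
54.44631481246498 0.0475936915281921
53.76175593885645 0.049764556729451855
53.26245153567257 0.049683565007695434
53.51230705824491 0.049723588847754366
```

Emit:
carry_out:
  targets:
    - [[-0.784,0.071,0.05],[0,0.006,-0.2088],0.5]
    - [[-0.784,0.071,0.05],[0,0.006,-0.2088],0.5]
    - [[-0.784,0.071,0.05],[0,0.006,-0.2088],0.5]
    - [[-0.784,0.071,0.05],[0,0.006,-0.2088],0.5]
    - [[-0.784,0.071,0.05],[0,0.006,-0.2088],0.5]
    - [[-0.784,0.071,0.05],[0,0.006,-0.2088],0.5]
    - [[-0.784,0.071,0.05],[0,0.006,-0.2088],0.5]
    - [[-0.784,0.071,0.05],[0,0.006,-0.2088],0.5]
    - [[-0.784,0.071,0.05],[0,0.006,-0.2088],0.5]
    - [[-0.784,0.071,0.05],[0,0.006,-0.2088],0.5]

```text
clock: 49.6
tcp_pos: [0.5313, -0.3518, 0.2458]
ee_rot: [0.46, 0.888, 0.001, -0.002]
wrist_force: [-0.5, -0.0, -0.2]
width: 0.0427
```

```bash
python3 -c "
from h import *
rows(([.5315,-.3577,.091],2.147,0),([.5315,-.3577,.13],2.147,0))"
```

```text
t 49.6 p [ 0.5313 -0.3518  0.2458] w 0.0427 F [-0.5 -0.  -0.2] q [-0.7   0.23  1.56  0.    1.35 -1.31]
[ 0.5315 -0.3577  0.091 ] -> [-0.0144, -0.0079, 0.3868] [-0.0001, -0.0017, 0.0124]
[ 0.5315 -0.3577  0.13  ] -> [-0.0139, -0.008, 0.2893] [-0.0001, -0.0017, 0.0124]
```

Emit:
carry_out:
  targets:
    - [[-0.014,-0.008,0.05],[0,-0.002,0.0124],0.5]
    - [[-0.014,-0.008,0.15],[0,-0.002,0.0124],0.5]
    - [[-0.014,-0.008,0.25],[0,-0.002,0.0124],0.5]
    - [[-0.014,-0.008,0.33],[0,-0.002,0.0124],0.5]
    - [[-0.014,-0.008,0.375],[0,-0.002,0.0124],0.5]
    - [[-0.014,-0.008,0.387],[0,-0.002,0.0124],0.5]
    - [[-0.014,-0.008,0.387],[0,-0.002,0.0124],0.5]
    - [[-0.014,-0.008,0.387],[0,-0.002,0.0124],0.2]
    - [[-0.014,-0.008,0.387],[0,-0.002,0.0124],0]
    - [[-0.014,-0.008,0.387],[0,-0.002,0.0124],0]
    - [[-0.014,-0.008,0.387],[0,-0.002,0.0124],0]
  force: 30

```text
clock: 50.7
tcp_pos: [0.5316, -0.3588, 0.0935]
ee_rot: [0.477, 0.879, -0.001, 0.001]
wrist_force: [-4.1, 0.5, 5.8]
width: 0.0131
```

```bash
python3 -c "
from h import *
lean(); s=env.read_state(); x=R.from_quat(s['ee_rot']).apply([1,0,0]); y=np.arctan2(x[1],x[0]); print('yaw deg',np.degrees(y))
rows((s['tcp_pos'],.950,0),([.532,-.3572,.091],.95,0))"
```

```text
lean -0.0004 F [-4.1  0.5  5.8] M [0.   0.69 0.03] p [ 0.5316 -0.3588  0.0935] w 0.01310650899377649
yaw deg 123.01365656557765
t 50.7 p [ 0.5316 -0.3588  0.0935] w 0.0131 F [-4.1  0.5  5.8] q [-0.7   0.39  1.67 -0.    1.08 -1.28]
[ 0.5316 -0.3588  0.0935] -> [0.0, 0.0, 0.0] [0.0003, 0.001, 0.381]
[ 0.532  -0.3572  0.091 ] -> [0.0028, 0.003, 0.0062] [0.0003, 0.001, 0.381]
```

Emit:
carry_out:
  targets:
    - [[0,0,0],[0,0,0.04],0]
    - [[0,0,0],[0,0,0.08],0]
    - [[0,0,0],[0,0,0.12],0]
    - [[0.001,0.001,0],[0,0,0.16],0]
    - [[0.001,0.001,0],[0,0,0.2],0]
    - [[0.001,0.001,0],[0,0,0.24],0]
    - [[0.001,0.001,0],[0,0,0.28],0]
    - [[0.001,0.001,0],[0,0,0.32],0]
    - [[0.001,0.001,0],[0,0,0.36],0]
    - [[0.001,0.001,0],[0,0,0.381],0]
    - [[0.001,0.001,0],[0,0,0.381],0]

```text
clock: 51.8
tcp_pos: [0.5321, -0.3588, 0.0936]
ee_rot: [0.889, 0.457, 0.0, 0.002]
wrist_force: [0.9, -1.8, -4.3]
width: 0.0129
```

Emit:
carry_out:
  targets:
    - [[0,0,0],[0,0,0],0.5]
    - [[0,0,0],[0,0,0],0.5]
    - [[0,0,0],[0,0,0],0.5]
    - [[0,0,0],[0,0,0],0.5]
    - [[0,0,-0.08],[0,0,0],0.5]
    - [[0,0,-0.2],[0,0,0],0.5]
    - [[0,0,-0.32],[0,0,0],0.5]
    - [[-0.12,0,-0.42],[0,0,0],0.5]
    - [[-0.24,0,-0.42],[0,0,0],0.5]
    - [[-0.36,0,-0.42],[0,0,0],0.5]
    - [[-0.4,0,-0.42],[0,0,0],0.5]
    - [[-0.4,0,-0.42],[0,0,0],0.5]

```text
clock: 53.0
tcp_pos: [0.4363, -0.491, 0.2622]
ee_rot: [0.89, 0.455, -0.0, 0.003]
wrist_force: [0.4, 0.7, -1.1]
width: 0.0426
```

```bash
python3 -c "
from h import *
lean()
a=optics.grab_frame('side');b=optics.grab_frame('top')
k=np.hstack([cv2.resize(a[315:365,365:415],(400,400),interpolation=cv2.INTER_CUBIC),cv2.resize(b[170:220,400:450],(400,400),interpolation=cv2.INTER_CUBIC)])
cv2.imwrite('pics/c10.png',k[...,::-1])"
```

```text
lean -0.0011 F [ 0.4  0.7 -1.1] M [ 0.02 -0.01 -0.01] p [ 0.4363 -0.491   0.2622] w 0.042620698893199895
```

View pics/c10.png

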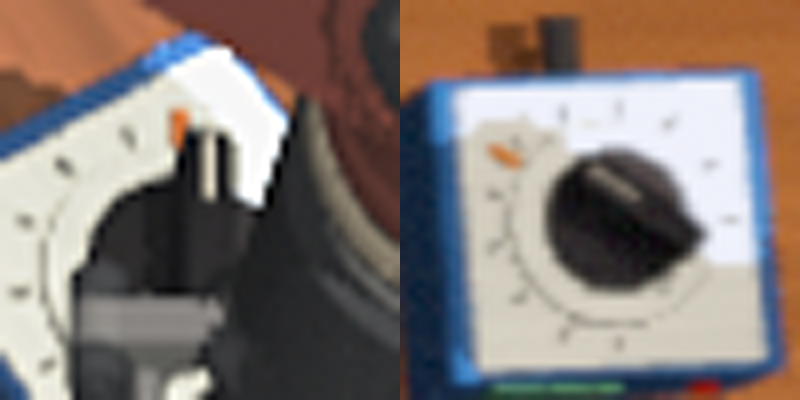

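```bash
python3 -c "
from h import *
T=lambda x,y,z:onz('top',400+(x-400)/8-.44,170+y/8-.44,z)
S=lambda x,y,z:onz('side',365+x/8-.44,315+y/8-.44,z)
for n,a,b in (('top',T(588,170,.114),T(638,200,.114)),('side',S(208,137,.114),S(209,195,.114))):
  print(n,a,b,np.degrees(np.arctan2(*(a-b)[1::-1])))
"
```

```text
top [ 0.54500357 -0.33592024  0.114     ] [ 0.53347309 -0.35396585  0.114     ] 57.4229042477511
side [ 0.54542422 -0.3408382   0.114     ] [ 0.53550557 -0.35506432  0.114     ] 55.11524466075542
```

```bash
python3 -c "
from h import *
a=optics.grab_frame('side');b=optics.grab_frame('top')
k=np.hstack([cv2.resize(a[60:240,160:400],(400,300)),cv2.resize(b[110:290,40:280],(400,300))])
cv2.imwrite('pics/c11.png',k[...,::-1])"
```

```text
(no output)
```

View pics/c11.png

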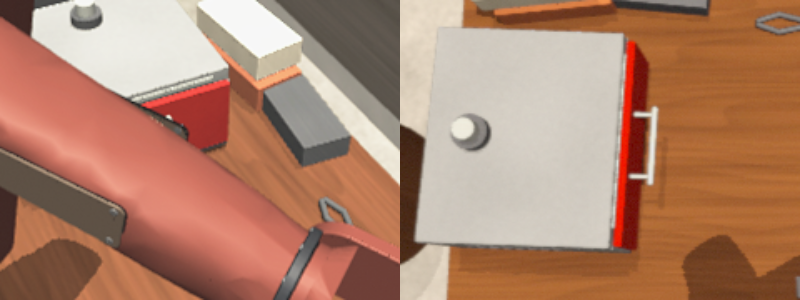

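The tray panel is flush with the oven (top half, red strip at about (630,140)), and nothing is left lying in front of it. I'm handing the job in.

```bash
python3 -c "
from workcell import workorder
print(workorder.hand_in())"
```

```text
the job is handed in; nothing more can be done
None
```

I finished the job and handed it in at about 53 s of robot time; the hand-in gave no verdict. The chisel and all four punches went onto the tray, I pushed the tray home, and then turned the dial to the orange mark.

- **Load:** After the last placing, the top view showed all four punches standing and the chisel lying on the tray. I couldn't see inside the oven once it was shut, so nothing confirms how they stand now.
- **Punches:** The second punch still stuck at about 23 N on the first pull. I set it back down and rocked it about 0.19 rad each way, after which it drew free. The other three came out after one rocking cycle.
- **Tray:** It stopped dead under a 17 N push, and the last picture shows the panel flush with the oven front.
- **Dial:** The two views read the pointer at 57.4° and 55.1°, against 54.4° for the mark. That is about 0.03 rad off on average (0.05 at worst), within the 0.12 allowed. They disagree by about 2°.
- **Jar, can and look-alikes:** No move was aimed at the jar, the can or the pink and turquoise look-alikes. I didn't measure the jar and can again at the end.

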